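Dress a feed shaft with open spacers in the V-block stand

ROBOT

A 6-joint arm with a two-finger parallel gripper is mounted at the origin on the work surface. World frame = base frame: x ahead of the robot, y to its left, z up, the work surface at z = 0. Lengths are in mm, angles in degrees, forces in N, time in s.
With the tool pointing down it reaches from about 350 to 850 mm from the base axis. Payload 8.1 kg.
Tool frame: the origin (TCP) lies at the very end of the fingers, on their centre line; the grasp point (between the pads) lies 19 mm behind it (pinch_z is the z of the grasp point in the tool frame, in mm); z points along the fingers, y is the direction in which the jaws open and shut (so a half turn about z gives the same grasp; the last joint's range is limited). The gripper opens to 85 mm and grips with 20 to 120 N. Pads are 22 mm wide; open, the fingers measure 114 mm over their backs; the gripper's body (76 mm by 85 mm) begins 54 mm behind the grasp point. The pads swing forward as they close: fully open they stand 13 mm farther back than shut.
Start: joints at [65.867, 7.471, 85.268, -0, 87.261, -4.893], TCP at [197.693, 566.5, 231.292] pointing down, gripper open.
Joint ranges: [-169.43, 169.43], [-51.17, 129.36], [1.28, 143.12], [-76.62, 256.62], [0, 156.53], [-152.29, 152.29]. Speed limits (degrees/s): [136.94, 136.94, 159.86, 180, 180, 180].

INTERFACE

Orientations are given as [roll, pitch, yaw] about the fixed x, y, z axes, in that order (R = Rz(yaw) Ry(pitch) Rx(roll)).
In Python, from bench import * gives the robot as it stands.
- The arm moves only by the shell command python3 -m creep 'ROWS' [FORCE]. ROWS is a JSON object of lists of equal length, an entry for each row: "translation": the shift along the tool's x, y, z in mm, a list of three; "rotation": the turn, a rotation vector about the tool's x, y, z in rad, a list of three; "claw": the finger opening in mm, from 0 to 85.4. In form: {"translation": [[dx, dy, dz], ...], "rotation": [[ax, ay, az], ...], "claw": [claw, ...]}. A call has 1 to 10 rows; each row shifts and turns the commanded pose from where the row before left it, along the tool's axes as they then stand; what a row does not reach is not made up. A row lasts 1/10 s, in which the tool goes at most 50 mm and 8.59 degrees, less where a joint would pass 70% of its speed; a pose out of reach is approached as far as the arm can. A call is refused whole if a number of a shift passes 50 or a number of a turn 0.15, either way. A call with a gripper value outside its range is refused whole. The fingers move at their own pace and stop on an object; FORCE is the grip in N (left out, the last holds). Time passes only in rows, so rows that do not move let the fingers close. It gives the time, the measured TCP pose, the force and the opening at its end, in the units of the state.
- sense(): the state, without advancing time (a new reading comes with each control period).
- snapshot(name): name is "side" or "top"; returns a dict with "frame" (384x512x3 uint8, red, green, blue), "intrinsics" (3x3 intrinsics, pixels), "extrinsics" (4x4, takes a point from camera to world coordinates). Camera axes: x right, y up, looking along -z (the intrinsics and any distortion apply to the point x, -y, -z); pixel columns grow to the right and rows downward; lengths in mm; the calibration is good to about 2 mm. A picture is of the moment at which its call begins. There is no depth.
- hand_in(): hands the job in, once; it reports no verdict.
The state is a dict: "time": time; "joint_pos": joint angles; "qd": joint speeds; "joint_efforts": joint torques, N m; "tool_pos": TCP position; "tcp_rot": TCP orientation; "ft_force": force on the tool from outside, world axes, zero at the start; "wrist_torque": the same for the moment, N m; "finger_gap": finger opening in mm.
Only numpy, scipy, OpenCV 4.12 (cv2) and the standard library are available. Lean on these libraries where they do the work, as an engineer would, in place of code of your own. Each camera call takes 0.05 s, during which the arm holds its last target.

TASK

Swing the keeper arm of the assembly stand fully aside, then lift the steel shaft out of its wooden cradle and lay it in the two V-blocks of the stand so that it sits level and sticks out about equally at both ends. After that, take every open C-shaped spacer off the storage rail and slip it, gap down, onto the shaft between the V-blocks so that it hangs there upright, and finally swing the keeper arm fully back over the shaft. Leave the two closed collars where they stand.

Things in the scene. Friction and masses are not known exactly. Their poses are not given: they have to be found in the camera images.
- stand: assembly stand, fixed (place and yaw vary): dark base plate 110 x 260 x 12 mm with two aluminium V-blocks 16 mm thick, centred at own y = +110 and -110 mm; the notches (90 degree V, about 36 mm wide at the mouth, top at 96 mm) hold the shaft along own y. Origin on the table under the middle of the seated shaft's axis; own z up. The 18 mm post of the keeper (radius 9 mm) stands at own x = -45, y = +110 mm
- seat (a point): point on the stand where the middle of the seated shaft's axis must lie, 90 mm above the table, half-way between the V-blocks; axes as the stand's, y along the shaft
- keeper (a joint): angle of the steel keeper arm about its upright post (rad): 0 = shut, against its stop, pointing along the stand's own +x across the shaft above the +y V-block; grows anticlockwise seen from above to 1.7 (stop); at about 1.57 it points along the stand's own +y and is clear of the shaft. It starts at 0 to 0.4, has slight friction (about 1 N at the knob) and stays where it is left. The arm is 14 mm wide, its underside 102 mm and top 110 mm above the table
- keeper_hinge (a point): point on the keeper's pivot axis at the height of the knob's grip, 130 mm above the table; axes as the stand's
- keeper_knob (a point): the keeper's upright black round knob, diameter 16 mm, 36 mm tall, from 110 to 146 mm above the table, 75 mm from the pivot axis. Point on its axis, 130 mm above the table; own x points from the pivot to the knob
- rack: storage rail, fixed (place and yaw vary): steel bar of diameter 18 mm along own y, axis 50 mm above the table, between two wooden end plates (50 mm wide, 14 mm thick, 75 mm high) at own y = +140 and -140 mm, on a base 60 x 300 x 8 mm. 3 to 5 spacers hang on it. Origin on the table under its middle; own z up
- shaft_mid (a point): loose steel shaft, diameter 18 mm, 260 mm long, 0.2 to 0.42 kg. Point: its middle, on the axis; own y along the shaft. It starts lying in the cradle, axis 50 mm above the table
- cradle: fixed wooden cradle (place and yaw vary), base 70 x 170 x 10 mm with two V-saddles 16 mm thick at own y = +65 and -65 mm, their tops 56 mm high; between them the shaft hangs free. Origin on the table under its middle; own y along the shaft
- clip1_mid (a point): loose open C-shaped spacer, black plastic, 90 g, hanging astride the storage rail, gap down: 52 mm wide (own x), 28 mm long along its bore (own y), 51 mm high; bore 28 mm, gap 23 mm between its 9 mm high feet. Point: bore centre, 25 mm above the underside; own z points away from the gap. Sides flat and upright up to 36 mm. Hanging, its bore centre is 5 mm below the rod axis. None if absent
- clip2_mid (a point): loose open C-shaped spacer, black plastic, 90 g, hanging astride the storage rail, gap down: 52 mm wide (own x), 28 mm long along its bore (own y), 51 mm high; bore 28 mm, gap 23 mm between its 9 mm high feet. Point: bore centre, 25 mm above the underside; own z points away from the gap. Sides flat and upright up to 36 mm. Hanging, its bore centre is 5 mm below the rod axis. None if absent
- clip3_mid (a point): loose open C-shaped spacer, black plastic, 90 g, hanging astride the storage rail, gap down: 52 mm wide (own x), 28 mm long along its bore (own y), 51 mm high; bore 28 mm, gap 23 mm between its 9 mm high feet. Point: bore centre, 25 mm above the underside; own z points away from the gap. Sides flat and upright up to 36 mm. Hanging, its bore centre is 5 mm below the rod axis. None if absent
- clip4_mid (a point): loose open C-shaped spacer, black plastic, 90 g, hanging astride the storage rail, gap down: 52 mm wide (own x), 28 mm long along its bore (own y), 51 mm high; bore 28 mm, gap 23 mm between its 9 mm high feet. Point: bore centre, 25 mm above the underside; own z points away from the gap. Sides flat and upright up to 36 mm. Hanging, its bore centre is 5 mm below the rod axis. None if absent
- clip5_mid (a point): loose open C-shaped spacer, black plastic, 90 g, hanging astride the storage rail, gap down: 52 mm wide (own x), 28 mm long along its bore (own y), 51 mm high; bore 28 mm, gap 23 mm between its 9 mm high feet. Point: bore centre, 25 mm above the underside; own z points away from the gap. Sides flat and upright up to 36 mm. Hanging, its bore centre is 5 mm below the rod axis. None if absent
- collar1_mid (a point): loose closed collar of black plastic, standing on the table, shaped and sized like the C-shaped spacers (52 x 28 x 51 mm) but with a solid 11 mm bar in place of the gap, so it cannot go on sideways. Point: the bore's centre, 25 mm above its underside. To be left alone
- collar2_mid (a point): loose closed collar of black plastic, standing on the table, shaped and sized like the C-shaped spacers (52 x 28 x 51 mm) but with a solid 11 mm bar in place of the gap, so it cannot go on sideways. Point: the bore's centre, 25 mm above its underside. To be left alone
Things that resemble listed ones, but are neither listed nor needed, are in the scene too. Leave any green or turquoise look-alike of the part that bears clip1_mid alone.

How it is judged:
By the outcome, as a careful person would: the job done as asked, in the order asked, and still so for the second after the job is handed in, with the robot touching nothing.
Of clip1, clip2, clip3, clip4, clip5 only 3 to 5 are there at a start; the rules pass over those that are not, and their reading is None.
At some moment in a run one of clip1, clip2, clip3, clip4, clip5 may be knocked a few centimetres aside while the robot is not near it.
It also fails if it takes over 210 s, if anything falls off the work surface, if the arm or the gripper's body presses on something with over 40 N, if the wrist force passes 120 N, or if a joint passes its speed limit or range.

## Working session

There is one attempt and no reset: what is moved stays moved. The work goes in short steps, Python scripts to look and compute and a shell command to move; the robot and the scene stay as the last step left them, time stands still between calls to the robot, and variables do not carry over. Pictures are saved under pics/ and viewed, and the job is handed in when it is done.

```bash
ls -la; mkdir -p pics; cat > h.py <<'E'
from bench import *
import numpy as np, cv2
def snap(n,f):
    s=snapshot(n); cv2.imwrite('pics/'+f,s['frame'][:,:,::-1]); np.savez('pics/'+f+'.npz',**{k:np.array(v) for k,v in s.items() if k in('frame','intrinsics','extrinsics')}); return s
E
python3 - <<'E'
from h import *
print(sense())
for n in('top','side'):
    s=snap(n,n+'0.png'); print(n,s.keys(),s['intrinsics'],s['extrinsics'])
E
```

```text
total 12
drwxr-xr-x  3 agent agent 4096 Dec  6 06:17 .
drwxr-xr-x 23 root  root  4096 Dec  6 06:17 ..
drwxr-xr-x  2 agent agent 4096 Dec  6 06:17 pics
{'time': 0.0, 'joint_pos': array([ 6.58676645e+01,  7.51448625e+00,  8.53314125e+01, -1.24489094e-03,
        8.72615084e+01, -4.89182200e+00]), 'qd': array([ 0.0423698 ,  0.0583484 , -0.06447151, -0.02731458,  0.01668607,
        0.06887128]), 'joint_efforts': array([-5.93893310e-04, -5.69443381e+01, -5.00524735e+01, -4.33062405e-04,
        1.60005817e-02, -1.55741992e-05]), 'tool_pos': array([197.46286162, 565.97752251, 230.23047433]), 'tcp_rot': array([-1.79892878e+02, -7.92028261e-03,  1.60759540e+02]), 'ft_force': array([ 0.28723032, -0.48509126, -0.15255797]), 'wrist_torque': array([-0.02870115,  0.02419025, -0.01859519]), 'finger_gap': 85.32071032667844}
top dict_keys(['frame', 'intrinsics', 'extrinsics']) [[362.07475208   0.         254.02452469]
 [  0.         362.07475208 191.83315685]
 [  0.           0.           1.        ]] [[-1.31365234e-02  9.87134821e-01 -1.59349542e-01  3.44731400e+02]
 [-9.99870896e-01 -1.44428460e-02 -7.04243496e-03 -4.92750678e+01]
 [-9.25329367e-03  1.59236456e-01  9.87197107e-01  1.00046294e+03]
 [ 0.00000000e+00  0.00000000e+00  0.00000000e+00  1.00000000e+00]]
side dict_keys(['frame', 'intrinsics', 'extrinsics']) [[368.39403624   0.         255.6830684 ]
 [  0.         368.39403624 191.20262992]
 [  0.           0.           1.        ]] [[-9.83675377e-01  1.40626577e-01 -1.12280532e-01  4.03380335e+02]
 [-1.79913356e-01 -7.55600307e-01  6.29840742e-01  4.93663475e+02]
 [ 3.73314284e-03  6.39759597e-01  7.68566017e-01  7.24744775e+02]
 [ 0.00000000e+00  0.00000000e+00  0.00000000e+00  1.00000000e+00]]
```

View pics/top0.png

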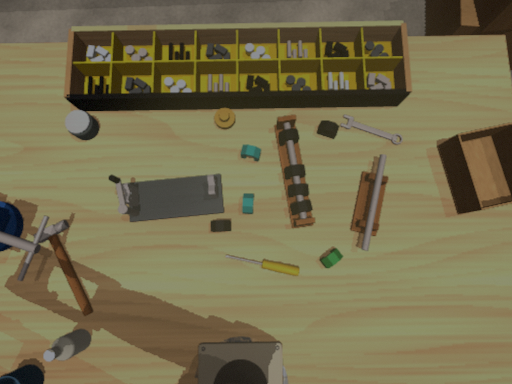

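View pics/side0.png

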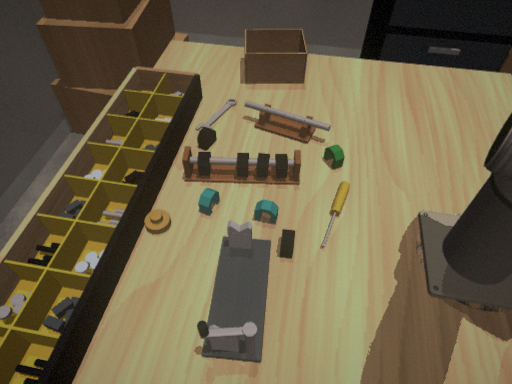

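```bash
python3 - <<'E'
import cv2
t=cv2.imread('pics/top0.png'); s=cv2.imread('pics/side0.png')
cv2.imwrite('pics/c1.png',cv2.resize(t[150:250,80:240],None,fx=5,fy=5,interpolation=2))
cv2.imwrite('pics/c2.png',cv2.resize(t[100:280,235:405],None,fx=3.3,fy=3.3,interpolation=2))
cv2.imwrite('pics/c3.png',cv2.resize(s[210:365,180:310],None,fx=3.8,fy=3.8,interpolation=2))
cv2.imwrite('pics/c4.png',cv2.resize(s[90:260,170:360],None,fx=3.5,fy=3.5,interpolation=2))
E
```

```text
(no output)
```

View pics/c1.png

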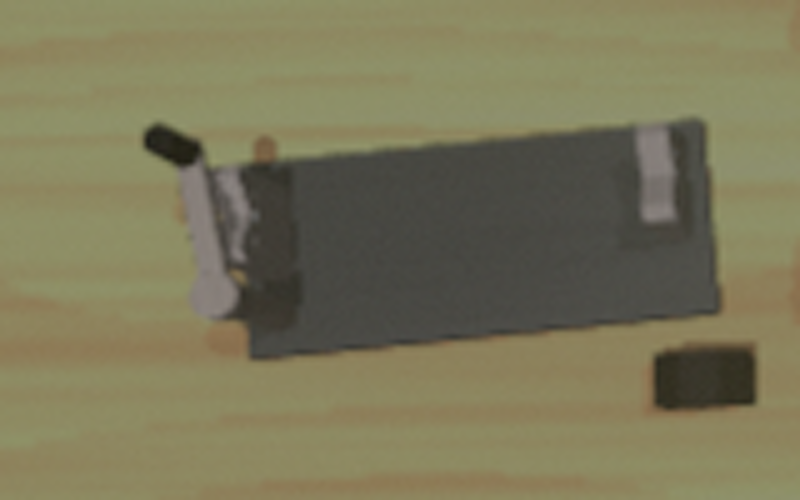

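View pics/c2.png

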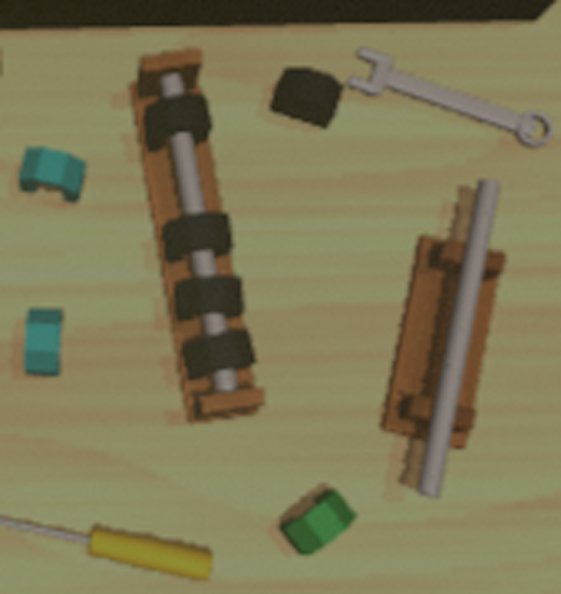

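View pics/c3.png

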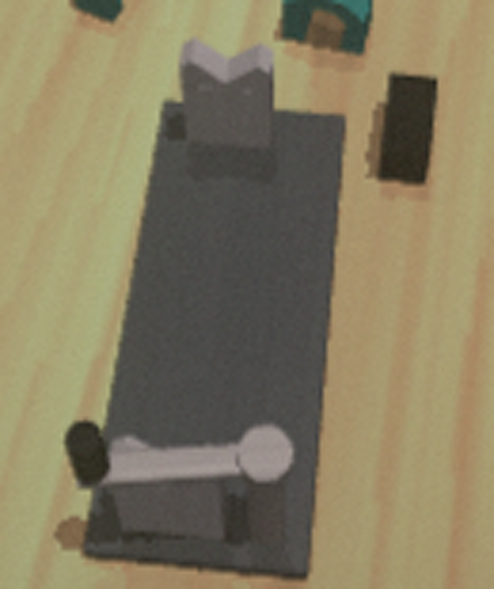

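View pics/c4.png

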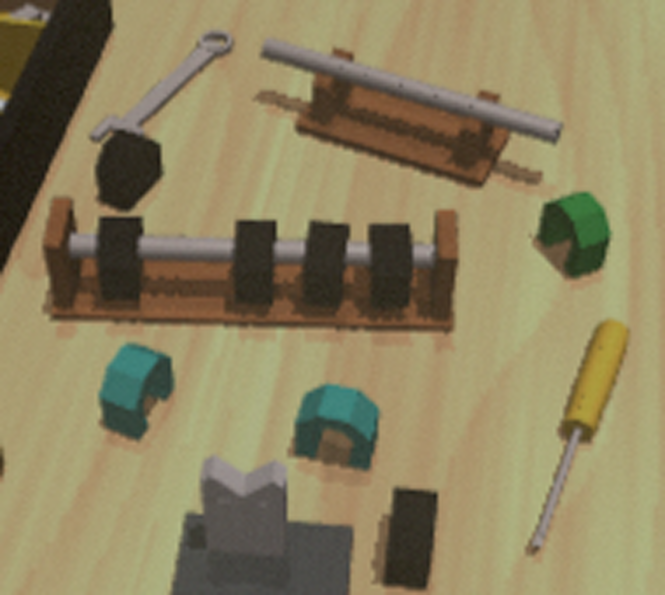

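```bash
cat >> h.py <<'E'
class Cam:
    def __init__(s,f):
        d=np.load('pics/'+f+'.npz'); s.K=d['intrinsics'];s.E=d['extrinsics'];s.im=d['frame']
        s.hsv=cv2.cvtColor(s.im,cv2.COLOR_RGB2HSV)
    def ray(s,p):
        d=np.linalg.inv(s.K)@[p[0],p[1],1]; d=s.E[:3,:3]@(d*[1,-1,-1]); return s.E[:3,3],d/np.linalg.norm(d)
    def on(s,p,z):
        o,d=s.ray(p); return o+d*(z-o[2])/d[2]
    def px(s,P):
        q=s.E[:3,:3].T@(np.array(P,float)-s.E[:3,3]); q=q*[1,-1,-1]; u=s.K@q; return u[:2]/u[2]
def tri(c1,p1,c2,p2):
    o1,d1=c1.ray(p1);o2,d2=c2.ray(p2)
    A=np.stack([d1,-d2],1); t=np.linalg.lstsq(A,o2-o1,rcond=None)[0]
    a=o1+d1*t[0];b=o2+d2*t[1]; return (a+b)/2,np.linalg.norm(a-b)
E
python3 - <<'E'
from h import *
np.set_printoptions(precision=1,suppress=True)
T=Cam('top0.png');S=Cam('side0.png')
c1=lambda x,y:(x/5+80,y/5+150)
c2=lambda x,y:(x/3.3+235,y/3.3+100)
c3=lambda x,y:(x/3.8+180,y/3.8+210)
c4=lambda x,y:(x/3.5+170,y/3.5+90)
def P(n,a,b): print(n,*tri(T,a,S,b))
P('postTop',c1(215,297),c3(265,453))
P('knobTop',c1(158,137),c3(82,437))
P('Vfar bottom notch top near-edge',c1(658,180),c3(228,73))
for n,p,q in (('platecorner A',(250,358),(305,577)),('B',(718,312),(345,117)),('C',(705,120),(165,100))): P(n,c1(*p),c3(*q))
P('shaft far',c2(488,185),c4(270,48)); P('shaft near',c2(430,492),c4(557,130))
P('rod L',c2(172,78),c4(75,243)); P('rod R',c2(228,388),c4(435,255))
for n,p,q in (('clip1',(178,100),(122,222)),('clip2',(198,218),(258,226)),('clip3',(208,280),(328,226)),('clip4',(218,335),(390,228))): P(n,c2(*p),c4(*q))
P('collar',c1(705,360),c4(415,490))
E
```

```text
postTop [449.4 283.3 108. ] 0.2213361714826216
knobTop [523.5 302.1 141.6] 0.7505300638198978
Vfar bottom notch top near-edge [512.2  67.8  71.5] 0.9407679535092889
platecorner A [427.3 302.1   1.6] 0.4821020644985836
B [448.6  42.6   5.1] 1.0725303574519853
C [557.6  50.    4.1] 0.20005953314477284
shaft far [ 590.  -391.8   46.8] 2.791361847387387
shaft near [ 343.  -328.9   47.3] 1.927500289703228
rod L [ 685.5 -135.9   47.7] 2.6943928581364043
rod R [ 425.1 -173.2   46.9] 5.788772314578843
clip1 [ 651.9 -137.7   75.7] 12.05053241209842
clip2 [ 554.7 -150.4   76.6] 11.350947191357355
clip3 [ 504.6 -156.2   79.7] 10.520879923975224
clip4 [ 461.1 -162.5   79.4] 10.692652603125392
collar [414.6  44.3  62.4] 7.19871659808701
```

```bash
cat >> h.py <<'E'
def blob(c,box,m):
    x0,y0,x1,y1=box; mm=np.zeros(m.shape,np.uint8); mm[y0:y1,x0:x1]=m[y0:y1,x0:x1]
    n,l,st,ce=cv2.connectedComponentsWithStats(mm); i=1+np.argmax(st[1:,4]); return ce[i],st[i],(l==i)
def dark(c,v=70): return (c.im.max(2)<v).astype(np.uint8)
E
python3 - <<'E'
from h import *
np.set_printoptions(precision=1,suppress=True)
T=Cam('top0.png');S=Cam('side0.png')
a=blob(T,(100,168,121,190),dark(T,55)); b=blob(S,(190,315,212,345),dark(S,55))
print(a[:2],b[:2],tri(T,a[0],S,b[0]))
for z in (130,146): print(T.on((111.6,177.2),z),S.on((201.5,325),z))
for c in (T,S): print(c.px([523,302,146]),c.px([523,302,110]),c.px([523,302,128]))
E
```

```text
(array([114., 179.]), array([109, 176,  11,   7,  49], dtype=int32)) (array([203., 329.]), array([198, 321,  10,  16,  99], dtype=int32)) (array([522.9, 302.6, 125.3]), np.float64(0.8201695885545159))
[526.8 306.9 130. ] [525.6 298.3 130. ]
[523.5 300.3 146. ] [522.4 303.6 146. ]
[110.9 177.4] [116.6 180.3] [113.8 178.9]
[201.4 323.9] [203.8 331.9] [202.6 328. ]
```

```bash
cat >> h.py <<'E'
from scipy.spatial.transform import Rotation as Ro
np.set_printoptions(precision=1,suppress=True)
def plan(x,y,z,yaw=None):
    s=sense(); R=Ro.from_euler('xyz',s['tcp_rot'],degrees=True)
    if yaw is not None:
        D=Ro.from_euler('xyz',[180,0,yaw],degrees=True); rv=(R.inv()*D).as_rotvec()
        print('rot rv',np.round(rv,3)); 
        print(' delta if rot first',D.inv().apply(np.array([x,y,z])-s['tool_pos']))
    d=R.inv().apply(np.array([x,y,z])-s['tool_pos']); print('delta',d,'len',np.linalg.norm(d),'t',round(s['time'],2),'q',s['joint_pos'])
def st():
    s=sense(); print(round(s['time'],2),s['tool_pos'],s['tcp_rot'],s['ft_force'],round(s['finger_gap'],1))
E
python3 - <<'E'
from h import *
plan(523,302,180); plan(523,302,116)
E
```

```text
delta [-394.3 -141.9   50.5] len 422.1280664968057 t 0.1 q [65.9  7.5 85.3 -0.  87.3 -4.9]
delta [-394.3 -141.8  114.5] len 434.4293928554939 t 0.1 q [65.9  7.5 85.3 -0.  87.3 -4.9]
```

```bash
python3 -m creep '{"translation":[[-20,-7,0],[-40,-14,0],[-45,-16,5],[-45,-16,5],[-45,-16,5],[-45,-16,5],[-45,-16,10],[-45,-16,10],[-40,-16,10],[-24,-9,0]],"rotation":[[0,0,0],[0,0,0],[0,0,0],[0,0,0],[0,0,0],[0,0,0],[0,0,0],[0,0,0],[0,0,0],[0,0,0]],"claw":[60,60,60,60,60,60,60,60,60,60]}' 20; python3 - <<'E'
from h import *
plan(523,302,116)
E
```

```text
time: 1.1
tool_pos: [523.9, 299.4, 178.8]
tcp_rot: [-179.8, -0.1, 160.6]
ft_force: [-0.2, 0.7, -0.5]
finger_gap: 60.1
delta [ 1.6  2.4 62.8] len 62.84263717164856 t 1.1 q [ 24.9   9.8  88.2  -0.   82.2 -45.7]
```

```bash
python3 -m creep '{"translation":[[0.5,1,15],[0.5,1,25],[0.5,0.4,18],[0,0,4],[0,0,0],[0,0,0],[0,0,0],[0,0,0],[0,0,0],[0,0,0]],"rotation":[[0,0,0],[0,0,0],[0,0,0],[0,0,0],[0,0,0],[0,0,0],[0,0,0],[0,0,0],[0,0,0],[0,0,0]],"claw":[60,60,60,50,40,30,20,10,10,10]}' 20; python3 - <<'E'
from h import *
T=snap('top','t1.png');S=snap('side','s1.png'); st()
E
```

```text
time: 2.1
tool_pos: [522.7, 305.7, 120.6]
tcp_rot: [179.9, 0.1, 160.8]
ft_force: [-2.4, -0.5, 6.2]
finger_gap: 15.2
2.2 [522.7 305.7 120.6] [179.9   0.1 160.8] [-2.7 -1.3  5.6] 15.0
```

View pics/s1.png

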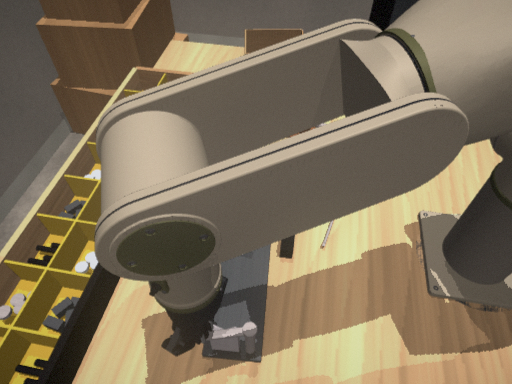

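```bash
python3 -m creep '{"translation":[[0,0,0],[0,0,0]],"rotation":[[0,0,0],[0,0,0]],"claw":[10,10]}' 20; python3 - <<'E'
from h import *
st()
E
```

```text
time: 2.4
tool_pos: [522.7, 305.7, 120.6]
tcp_rot: [179.9, 0.0, 160.8]
ft_force: [-3.2, -1.3, 6.1]
finger_gap: 15.1
2.4 [522.7 305.7 120.6] [179.9   0.  160.8] [-3.2 -1.3  6.1] 15.1
```

View pics/t1.png

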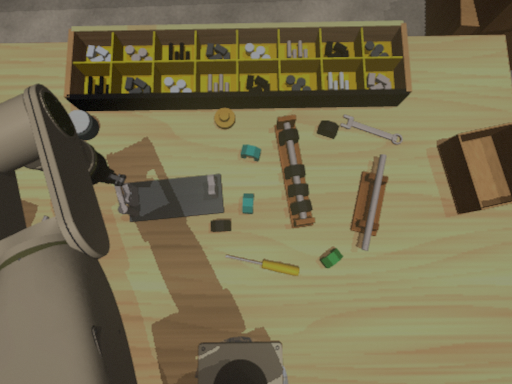

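```bash
python3 - <<'E'
import cv2,numpy as np
t=cv2.imread('pics/t1.png'); s=cv2.imread('pics/s1.png')
a=cv2.resize(t[150:230,70:170],None,fx=5,fy=5,interpolation=2);b=cv2.resize(s[270:370,150:275],None,fx=4,fy=4,interpolation=2)
cv2.imwrite('pics/d1.png',np.vstack([a[:, :500],b[:,:500]])[:600])
cv2.imwrite('pics/d2.png',b)
E
```

```text
(no output)
```

View pics/d1.png

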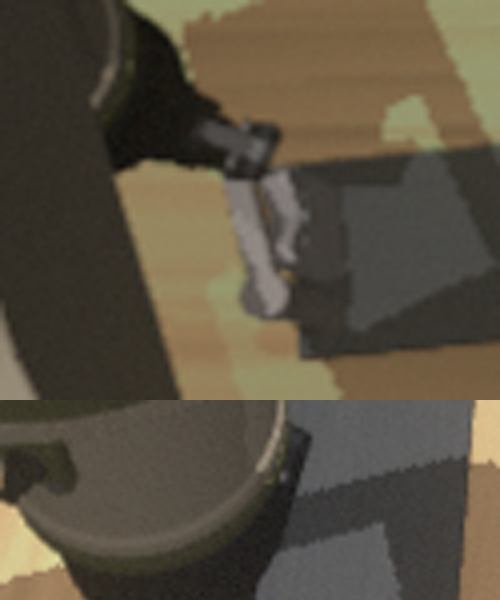

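View pics/d2.png

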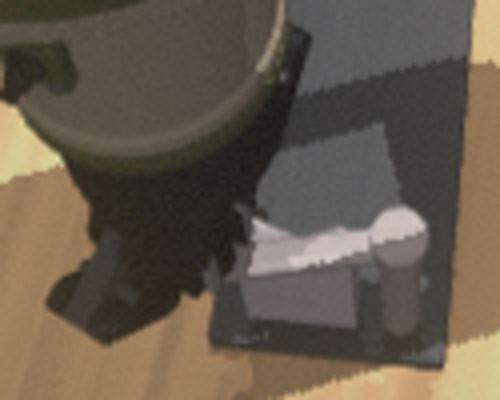

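```bash
python3 - <<'E'
from h import *
s=sense();R=Ro.from_euler('xyz',s['tcp_rot'],degrees=True)
h=np.array([449.4,283.3]);a=np.radians(np.linspace(17,101.9,13))
p=np.stack([h[0]+75.5*np.cos(a),h[1]+75.5*np.sin(a),0*a],1)
print(p[-1]); print(R.inv().apply(np.diff(p,axis=0)))
E
```

```text
[433.8 357.2   0. ]
[[ 6.   7.2  0. ]
 [ 6.8  6.4  0. ]
 [ 7.5  5.5  0. ]
 [ 8.1  4.5 -0. ]
 [ 8.6  3.5 -0. ]
 [ 9.   2.4 -0. ]
 [ 9.2  1.3 -0. ]
 [ 9.3  0.1 -0. ]
 [ 9.3 -1.  -0. ]
 [ 9.1 -2.2 -0. ]
 [ 8.7 -3.3 -0. ]
 [ 8.3 -4.3 -0. ]]
```

```bash
python3 -m creep '{"translation":[[6,7.2,0],[6.8,6.4,0],[7.5,5.5,0],[8.1,4.5,0],[8.6,3.5,0],[9,2.4,0],[9.2,1.3,0],[0,0,0]],"rotation":[[0,0,0],[0,0,0],[0,0,0],[0,0,0],[0,0,0],[0,0,0],[0,0,0],[0,0,0]],"claw":[10,10,10,10,10,10,10,10]}' 20
python3 -m creep '{"translation":[[9.3,0.1,0],[9.3,-1,0],[9.1,-2.2,0],[8.7,-3.3,0],[0,0,0],[8.3,-4.3,0],[0,0,0],[0,0,0]],"rotation":[[0,0,0],[0,0,0],[0,0,0],[0,0,0],[0,0,0],[0,0,0],[0,0,0],[0,0,0]],"claw":[10,10,10,10,10,10,10,10]}' 20
```

```text
time: 3.2
tool_pos: [479.7, 353.1, 120.0]
tcp_rot: [-180.0, 0.0, 160.8]
ft_force: [-1.8, -4.4, 6.0]
finger_gap: 14.9
time: 4.0
tool_pos: [433.4, 359.4, 120.0]
tcp_rot: [179.8, -0.1, 160.8]
ft_force: [-1.2, 7.6, 5.6]
finger_gap: 15.5
```

```bash
python3 -m creep '{"translation":[[1.8,-1,0],[1.8,-1,0],[0,0,0],[0,0,0]],"rotation":[[0,0,0],[0,0,0],[0,0,0],[0,0,0]],"claw":[10,10,10,10]}' 20
```

```text
time: 4.4
tool_pos: [429.7, 358.8, 120.0]
tcp_rot: [179.8, -0.1, 160.8]
ft_force: [-0.6, 8.3, 5.0]
finger_gap: 15.4
```

```bash
python3 -m creep '{"translation":[[1.5,-1.4,0],[1.5,-1.4,0],[0,0,0],[0,0,0]],"rotation":[[0,0,0],[0,0,0],[0,0,0],[0,0,0]],"claw":[10,10,10,10]}' 20;  python3 -m creep '{"translation":[[1.5,-1.4,0],[1.5,-1.4,0],[0,0,0],[0,0,0]],"rotation":[[0,0,0],[0,0,0],[0,0,0],[0,0,0]],"claw":[10,10,10,10]}' 20
```

```text
time: 4.8
tool_pos: [429.0, 358.7, 120.4]
tcp_rot: [179.4, 0.2, 160.8]
ft_force: [15.7, 18.5, -8.5]
finger_gap: 15.2
time: 5.2
tool_pos: [428.0, 358.7, 121.1]
tcp_rot: [179.1, 0.5, 160.8]
ft_force: [30.7, 28.4, -18.7]
finger_gap: 15.1
```

```bash
python3 -m creep '{"translation":[[-1.5,1.7,0],[-1.5,1.7,0],[0,0,0],[0,0,0],[0,0,0],[0,0,0],[0,0,-15],[0,0,-40],[0,0,-40],[0,0,0]],"rotation":[[0,0,0],[0,0,0],[0,0,0],[0,0,0],[0,0,0],[0,0,0],[0,0,0],[0,0,0],[0,0,0],[0,0,0]],"claw":[12,12,20,40,60,70,70,70,70,70]}' 20; python3 - <<'E'
from h import *
plan(466.5,-360.4,160,-14.3+90-0); plan(466.5,-360.4,160,-14.3+180)
plan(466.5,-360.4,160,-14.3)
E
```

```text
time: 6.2
tool_pos: [429.8, 357.4, 222.7]
tcp_rot: [179.5, 0.4, 160.8]
ft_force: [0.9, 0.1, 1.2]
finger_gap: 69.7
rot rv [ 0.  -0.   1.5]
 delta if rot first [-686.5  212.8   62.7]
delta [-270.8 -666.2   58.3] len 721.5133247742584 t 6.2 q [ 34.5   0.7  93.2   0.   85.4 -36.3]
rot rv [ 0.   0.  -0.1]
 delta if rot first [-212.8 -686.5   62.7]
delta [-270.8 -666.2   58.3] len 721.5133247742584 t 6.2 q [ 34.5   0.7  93.2   0.   85.4 -36.3]
rot rv [ 0.  -0.   3.1]
 delta if rot first [212.8 686.5  62.7]
delta [-270.8 -666.2   58.3] len 721.5133247742584 t 6.2 q [ 34.5   0.7  93.2   0.   85.4 -36.3]
```

```bash
python3 - <<'E'
from h import *
T=Cam('top0.png');S=Cam('side0.png')
def line(c,box,z,vmin):
    x0,y0,x1,y1=box
    h=c.hsv; m=((h[...,1]<45)&(h[...,2]>vmin)).astype(np.uint8)
    ce,stt,l=blob(c,box,m); ys,xs=np.nonzero(l)
    r=cv2.minAreaRect(np.stack([xs,ys],1).astype(np.float32)); b=cv2.boxPoints(r)
    # ends = midpoints of the short sides
    d=[np.linalg.norm(b[i]-b[(i+1)%4]) for i in range(4)]; i=0 if d[0]<d[1] else 1
    e1=(b[i]+b[(i+1)%4])/2; e2=(b[(i+2)%4]+b[(i+3)%4])/2
    print(stt,e1,e2,r[1]); return (e1,e2) if e1[1]<e2[1] else (e2,e1)
a=line(T,(340,145,400,260),50,90); b=line(S,(235,92,340,140),50,90)
for i in range(2):
    print(tri(T,a[i],S,b[i]), T.on(a[i],50),S.on(b[i],50))
E
```

```text
[362 155  24  95 510] [383.2 154.6] [364.2 249.2] (5.6873674392700195, 96.48912811279297)
[245 101  85  28 366] [245.2 102.2] [328.8 126.8] (87.07652282714844, 4.401793956756592)
(array([ 594.3, -391.3,   51.3]), np.float64(0.10595308393232501)) [ 594.6 -391.8   50. ] [ 594.7 -393.1   50. ]
(array([ 343.6, -325.1,   51.3]), np.float64(0.059189372610533364)) [ 343.6 -325.5   50. ] [ 343.4 -326.7   50. ]
```

```bash
python3 -m creep '{"translation":[[0,0,0],[-6,-20,0],[-13,-40,0],[-14,-43,0],[-14,-43,0],[-14,-43,0],[-14,-43,0],[-14,-43,0],[-14,-43,0],[-14,-43,0]],"rotation":[[0,0,-0.077],[0,0,0],[0,0,0],[0,0,0],[0,0,0],[0,0,0],[0,0,0],[0,0,0],[0,0,0],[0,0,0]],"claw":[70,70,70,70,70,70,70,70,70,70]}' 20; python3 -m creep '{"translation":[[-14,-43,0],[-14,-43,0],[-14,-43,10],[-14,-43,10],[-14,-43,10],[-14,-43,10],[-10,-30,10],[-6,-20,0],[-4,-10,0],[0,0,0]],"rotation":[[0,0,0],[0,0,0],[0,0,0],[0,0,0],[0,0,0],[0,0,0],[0,0,0],[0,0,0],[0,0,0],[0,0,0]],"claw":[70,70,70,70,70,70,70,70,70,70]}' 80;python3 - <<'E'
from h import *
plan(469,-359,160,165.2)
E
```

```text
time: 7.2
tool_pos: [447.4, -25.2, 215.2]
tcp_rot: [180.0, 0.1, 165.2]
ft_force: [1.4, 0.3, -0.4]
finger_gap: 70.2
time: 8.2
tool_pos: [466.8, -358.5, 164.8]
tcp_rot: [-180.0, 0.0, 165.1]
ft_force: [-0.7, 0.0, -0.2]
finger_gap: 70.0
rot rv [-0.  0. -0.]
 delta if rot first [-2.2  0.   4.8]
delta [-2.2  0.   4.8] len 5.308197930846955 t 8.2 q [ -42.5    8.    91.8   -0.    80.3 -117.6]
```

```bash
python3 -m creep '{"translation":[[-2,0,20],[0,0,35],[0,0,35],[0,0,30],[0,0,12],[0,0,0],[0,0,0],[0,0,0],[0,0,0],[0,0,0]],"rotation":[[0,0,0],[0,0,0],[0,0,0],[0,0,0],[0,0,0],[0,0,0],[0,0,0],[0,0,0],[0,0,0],[0,0,0]],"claw":[70,70,70,70,70,70,50,30,10,5]}' 60; python3 -m creep '{"translation":[[0,0,0],[0,0,0],[0,0,0],[0,0,0]],"rotation":[[0,0,0],[0,0,0],[0,0,0],[0,0,0]],"claw":[0,0,0,0]}' 80;python3 - <<'E'
from h import *
snap('side','s2.png');snap('top','t2.png');st()
E
```

```text
time: 9.2
tool_pos: [469.9, -358.1, 34.1]
tcp_rot: [180.0, 0.1, 165.2]
ft_force: [-1.6, 3.3, 6.9]
finger_gap: 16.1
time: 9.6
tool_pos: [469.9, -358.1, 34.2]
tcp_rot: [-180.0, 0.1, 165.2]
ft_force: [-0.5, 4.5, 8.2]
finger_gap: 15.2
9.7 [ 469.9 -358.1   34.2] [-180.     0.1  165.2] [-1.6  4.   8.1] 15.6
```

View pics/s2.png

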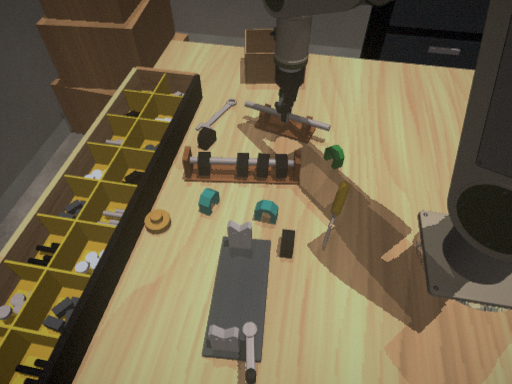

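View pics/t2.png

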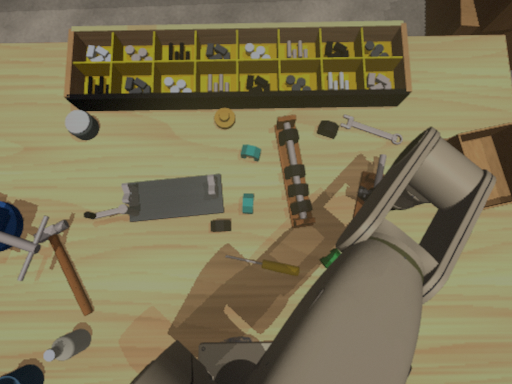

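```bash
python3 - <<'E'
import cv2,numpy as np
t=cv2.imread('pics/t2.png'); s=cv2.imread('pics/s2.png')
a=cv2.resize(t[165:225,75:235],None,fx=5,fy=5,interpolation=2)
cv2.imwrite('pics/e1.png',a)
b=np.hstack([cv2.resize(s[210:270,215:265],None,fx=8,fy=8,interpolation=2),cv2.resize(s[315:375,200:250],None,fx=8,fy=8,interpolation=2)])
cv2.imwrite('pics/e2.png',b)
E
```

```text
(no output)
```

View pics/e1.png

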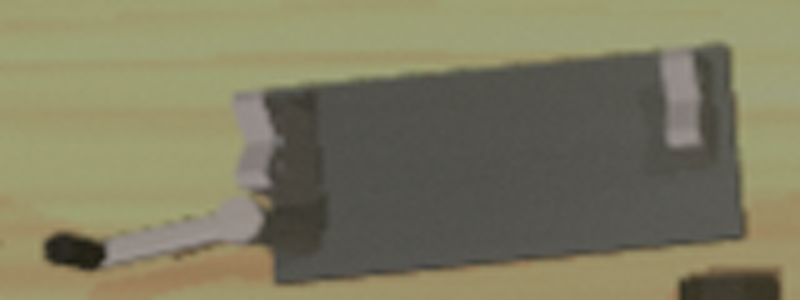

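View pics/e2.png

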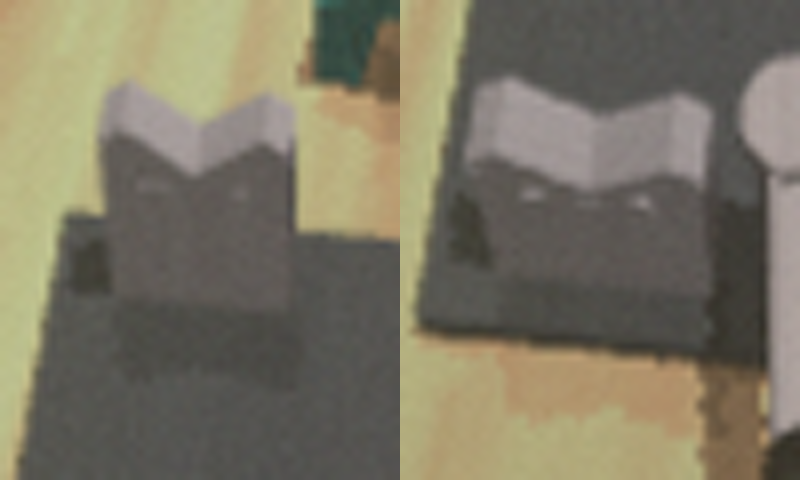

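```bash
python3 - <<'E'
from h import *
T=Cam('t2.png');S=Cam('s2.png')
f=lambda x,y:(x/5+75,y/5+165)
n=tri(T,f(682,100),S,(239.1,229.1)); p=tri(T,f(257,142),S,(224.2,334.3)); print(n,p)
d=p[0]-n[0]; print('len',np.linalg.norm(d[:2]),'yaw',np.degrees(np.arctan2(-d[0],d[1])),'mid',(n[0]+p[0])/2)
print(S.on((239.1,229.1),77.3),T.on(f(682,100),77.3),S.on((224.2,334.3),77.3),T.on(f(257,142),77.3))
# plate edges: long bottom edge & top edge in top view
for q in ((277,282),(745,236),(728,44)): print(T.on(f(*q),12))
print('post',tri(T,f(241,220),S,(250,330)))
E
```

```text
(array([514.4,  68.3,  72.1]), np.float64(0.238523297556529)) (array([494.4, 288.6,  75. ]), np.float64(0.9440379241578529))
len 221.2881499353068 yaw 5.188325884317878 mid [504.4 178.5  73.6]
[513.6  71.6  77.3] [513.3  67.6  77.3] [493.6 289.4  77.3] [494.5 287.8  77.3]
[427.2 297.3  12. ]
[448.9  40.9  12. ]
[556.6  50.4  12. ]
post (array([449.8, 283.7, 105.9]), np.float64(1.5396552005062565))
```

```bash
python3 -m creep '{"translation":[[0,0,-5],[0,0,-10],[0,0,-20],[0,0,-30],[0,0,-30],[0,0,-25],[0,0,-12],[0,0,-4],[0,0,0],[0,0,0]],"rotation":[[0,0,0],[0,0,0],[0,0,0],[0,0,0],[0,0,0],[0,0,0],[0,0,0],[0,0,0.05],[0,0,0.09],[0,0,0.13]],"claw":[0,0,0,0,0,0,0,0,0,0]}' 100;python3 -m creep '{"translation":[[0,0,0],[0,0,0],[0,0,0],[0,0,0],[0,0,0],[0,0,0],[0,0,0],[0,0,0],[0,0,0],[0,0,0]],"rotation":[[0,0,0.14],[0,0,0.14],[0,0,0.14],[0,0,0.14],[0,0,0.14],[0,0,0.12],[0,0,0.085],[0,0,0.05],[0,0,0],[0,0,0]],"claw":[0,0,0,0,0,0,0,0,0,0]}' 100;python3 - <<'E'
from h import *
snap('side','s3.png');snap('top','t3.png');plan(504,178.5,160,95)
E
```

```text
time: 10.7
tool_pos: [468.4, -357.9, 168.0]
tcp_rot: [180.0, -0.0, 149.5]
ft_force: [-0.8, 0.3, -2.5]
finger_gap: 15.0
time: 11.7
tool_pos: [468.4, -357.8, 167.8]
tcp_rot: [-180.0, -0.0, 95.1]
ft_force: [0.3, -0.1, -1.4]
finger_gap: 14.8
rot rv [-0. -0.  0.]
 delta if rot first [531.3  82.    8. ]
delta [531.2  82.5   8.2] len 537.6286150482152 t 11.8 q [-42.4   8.   91.3  -0.   80.7 -47.4]
```

View pics/s3.png

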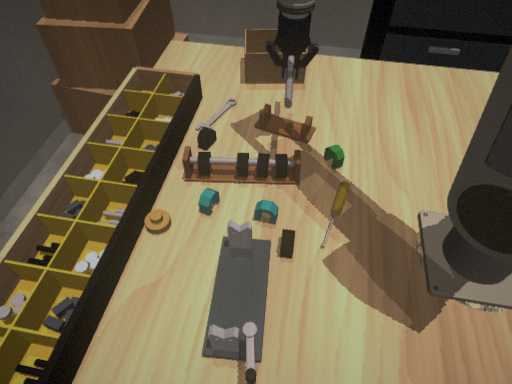

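```bash
python3 -m creep '{"translation":[[10,1.5,0],[20,3,0],[30,4.5,0],[40,6,0],[42,6.5,0],[42,6.5,0],[42,6.5,0],[42,6.5,0],[42,6.5,0],[42,6.5,0]],"rotation":[[0,0,0],[0,0,0],[0,0,0],[0,0,0],[0,0,0],[0,0,0],[0,0,0],[0,0,0],[0,0,0],[0,0,0]],"claw":[0,0,0,0,0,0,0,0,0,0]}' 100;python3 -m creep '{"translation":[[42,6.5,0],[40,6,0],[35,6,0],[28,4.5,0],[20,3,0],[10,1.5,0],[4,0.5,0],[0,0,0],[0,0,0],[0,0,0]],"rotation":[[0,0,0],[0,0,0],[0,0,0],[0,0,0],[0,0,0],[0,0,0],[0,0,0],[0,0,0],[0,0,0],[0,0,0]],"claw":[0,0,0,0,0,0,0,0,0,0]}' 100;python3 - <<'E'
from h import *
snap('side','s4.png');snap('top','t4.png');plan(504,178.5,160,95);st()
E
```

```text
time: 12.8
tool_pos: [491.5, -0.4, 168.5]
tcp_rot: [180.0, -0.0, 95.0]
ft_force: [1.2, -0.3, -2.2]
finger_gap: 15.4
time: 13.8
tool_pos: [504.4, 177.2, 168.3]
tcp_rot: [-180.0, 0.0, 94.9]
ft_force: [-0.3, 0.2, -2.1]
finger_gap: 15.2
rot rv [ 0.  0. -0.]
 delta if rot first [ 1.2 -0.3  8.4]
delta [ 1.2 -0.4  8.4] len 8.450434927070996 t 13.9 q [ 13.9  -0.4 100.1  -0.   80.3   9. ]
13.9 [504.5 177.3 168.4] [180.    0.   94.9] [-0.4 -0.  -2.4] 14.8
```

View pics/s4.png

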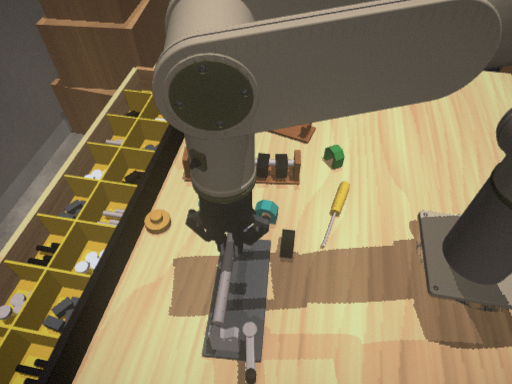

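View pics/t4.png

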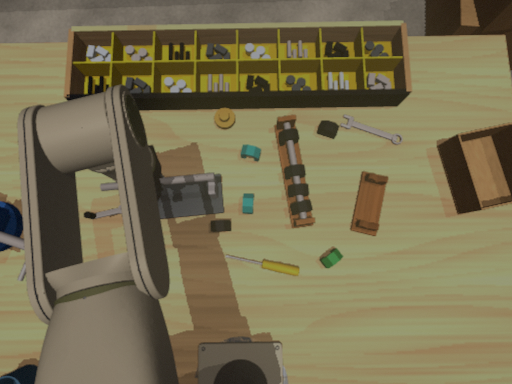

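```bash
python3 - <<'E'
from h import *
import cv2
T=Cam('t4.png')
a=T.on((102.5,187),187.4);b=T.on((214.5,177.8),187.4);print(a,b,np.linalg.norm(a-b),(a+b)/2,np.degrees(np.arctan2(a[1]-b[1],a[0]-b[0])))
t=cv2.imread('pics/t4.png'); s=cv2.imread('pics/s4.png')
cv2.imwrite('pics/f1.png',np.vstack([cv2.resize(t[160:225,85:235],None,fx=5,fy=5,interpolation=2)]))
cv2.imwrite('pics/f2.png',np.vstack([cv2.resize(s[220:385,180:290],None,fx=3.5,fy=3.5,interpolation=2)]))
E
```

```text
[492.2 303.1 187.4] [509.9  46.7 187.4] 257.0820795211531 [501.1 174.9 187.4] 93.92919995915847
```

View pics/f1.png

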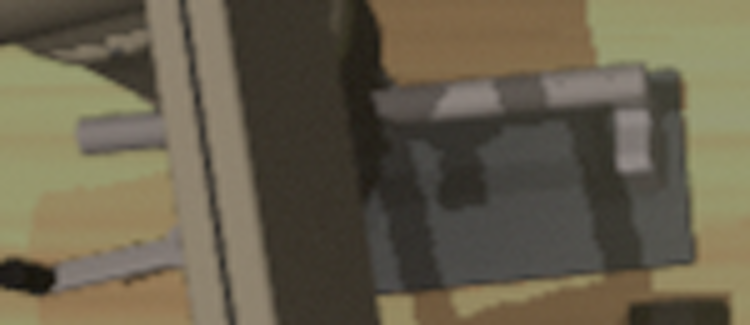

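View pics/f2.png

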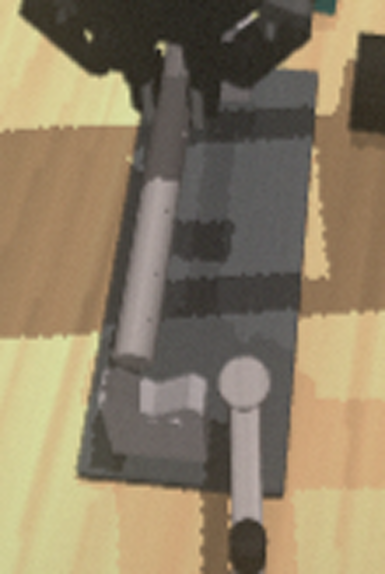

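```bash
python3 -m creep '{"translation":[[1,0,15],[0,0,25],[0,0,25],[0,0,12],[0,0,6],[0,0,3],[0,0,0],[0,0,0]],"rotation":[[0,0,0],[0,0,0],[0,0,0],[0,0,0],[0,0,0],[0,0,0],[0,0,0],[0,0,0]],"claw":[0,0,0,0,0,0,0,0]}' 100;python3 -m creep '{"translation":[[0,0,3],[0,0,3],[0,0,0],[0,0,0]],"rotation":[[0,0,0],[0,0,0],[0,0,0],[0,0,0]],"claw":[0,0,0,0]}' 100;python3 -m creep '{"translation":[[0,0,2],[0,0,0],[0,0,0]],"rotation":[[0,0,0],[0,0,0],[0,0,0]],"claw":[0,0,0]}' 100
```

```text
time: 14.7
tool_pos: [505.1, 179.3, 83.5]
tcp_rot: [179.9, -0.0, 95.0]
ft_force: [-0.5, 0.8, -2.5]
finger_gap: 14.8
time: 15.1
tool_pos: [504.1, 179.1, 76.2]
tcp_rot: [-180.0, 0.0, 95.0]
ft_force: [0.5, 0.8, -2.6]
finger_gap: 15.2
time: 15.4
tool_pos: [504.7, 179.2, 74.6]
tcp_rot: [179.9, -0.0, 95.0]
ft_force: [2.0, 0.3, -1.6]
finger_gap: 15.1
```

```bash
python3 -m creep '{"translation":[[0,0,1.5],[0,0,0],[0,0,0]],"rotation":[[0,0,0],[0,0,0],[0,0,0]],"claw":[0,0,0]}' 100;python3 -m creep '{"translation":[[0,0,1.5],[0,0,0],[0,0,0]],"rotation":[[0,0,0],[0,0,0],[0,0,0]],"claw":[0,0,0]}' 100
```

```text
time: 15.7
tool_pos: [505.0, 179.3, 74.3]
tcp_rot: [179.9, -0.0, 95.0]
ft_force: [-3.3, -1.1, 7.8]
finger_gap: 14.9
time: 16.0
tool_pos: [505.1, 179.3, 74.1]
tcp_rot: [179.9, -0.0, 95.0]
ft_force: [-9.1, -3.2, 21.8]
finger_gap: 15.0
```

```bash
python3 -m creep '{"translation":[[0,0,-1],[0,0,0],[0,0,0],[0,0,0],[0,0,0],[0,0,0],[0,0,-25],[0,0,-45],[0,0,-45],[0,0,-10]],"rotation":[[0,0,0],[0,0,0],[0,0,0],[0,0,0],[0,0,0],[0,0,0],[0,0,0],[0,0,0],[0,0,0],[0,0,0]],"claw":[0,16,25,40,60,60,60,60,60,60]}' 40;python3 - <<'E'
from h import *
plan(470,0,230,8)
E
```

```text
time: 17.0
tool_pos: [507.2, 179.9, 203.7]
tcp_rot: [179.5, -0.1, 95.0]
ft_force: [1.1, -0.4, 0.8]
finger_gap: 60.0
rot rv [ 0.  -0.   1.5]
 delta if rot first [-61.8 173.  -26.3]
delta [-175.9  -52.4  -27. ] len 185.55520267798866 t 17.0 q [14.1 -1.8 97.8 -0.  83.5  9.1]
```

```bash
python3 -m creep '{"translation":[[-20,0,-10],[-30,0,-10],[-40,0,0],[-45,0,0],[-45,0,0],[-45,0,0],[-45,0,0],[-45,0,0],[-45,0,0],[-45,0,0]],"rotation":[[0,0,0],[0,0,0],[0,0,0],[0,0,0],[0,0,0],[0,0,0],[0,0,0],[0,0,0],[0,0,0],[0,0,0]],"claw":[75,75,75,75,75,75,75,75,75,75]}' 40;python3 -m creep '{"translation":[[-40,0,0],[-20,0,0],[0,0,0],[0,0,0],[0,0,0],[0,0,0],[0,0,0],[0,0,0],[0,0,0],[0,0,0]],"rotation":[[0,0,0.05],[0,0,0.1],[0,0,0.14],[0,0,0.14],[0,0,0.14],[0,0,0.14],[0,0,0.14],[0,0,0.14],[0,0,0.14],[0,0,0.14]],"claw":[75,75,75,75,75,75,75,75,75,75]}' 40;python3 - <<'E'
from h import *
snap('side','s5.png');snap('top','t5.png');st()
E
```

```text
time: 18.0
tool_pos: [539.1, -226.2, 216.7]
tcp_rot: [-180.0, -0.0, 95.0]
ft_force: [1.0, 0.5, 1.5]
finger_gap: 74.7
time: 19.0
tool_pos: [543.4, -284.1, 216.4]
tcp_rot: [-180.0, 0.0, 21.9]
ft_force: [0.8, 0.2, -0.1]
finger_gap: 75.2
19.1 [ 543.4 -284.   216.5] [-180.     0.    22.1] [ 0.2 -0.8  0.4] 74.9
```

View pics/s5.png

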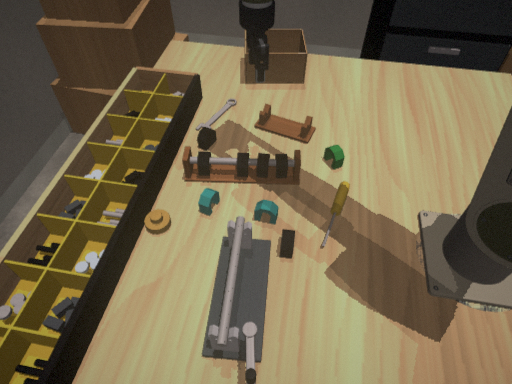

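View pics/t5.png

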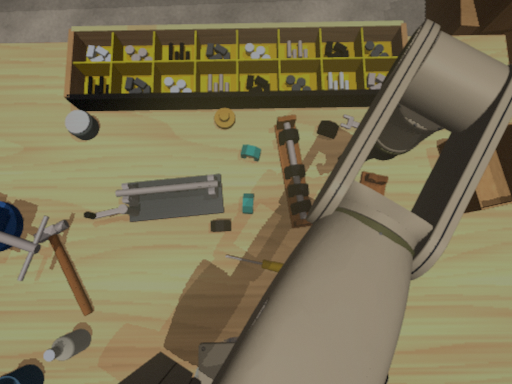

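```bash
cat >> h.py <<'E'
def gray(c,vmin=85,smax=45): return ((c.hsv[...,1]<smax)&(c.hsv[...,2]>vmin)).astype(np.uint8)
def onvert(c,p,q,n):  # ray onto vertical plane through q with normal n
    o,d=c.ray(p); n=np.array([n[0],n[1],0.]); q=np.array([q[0],q[1],0.]); return o+d*(n@(q-o))/(n@d)
E
python3 - <<'E'
from h import *
import sys
T=Cam('top0.png');S=Cam('s5.png')
def rail(c,box,vmin):
    m=np.zeros(c.im.shape[:2],np.uint8);x0,y0,x1,y1=box;m[y0:y1,x0:x1]=gray(c,vmin)[y0:y1,x0:x1]
    n,l,s,ce=cv2.connectedComponentsWithStats(m); r=[(tuple(ce[i]),s[i,4]) for i in range(1,n) if s[i,4]>12]
    return r,m
for nm,c,box in (('T',T,(275,118,315,225)),('S',S,(180,145,303,182))):
    r,m=rail(c,box,80); print(nm,[(np.round(a,1),k) for a,k in r],[c.on(a,50+0*8)[:2] for a,k in r])
m=dark(S,60); x0,y0,x1,y1=(188,145,298,182); k=np.zeros_like(m);k[y0:y1,x0:x1]=m[y0:y1,x0:x1]
n,l,s,ce=cv2.connectedComponentsWithStats(k)
for i in range(1,n):
    if s[i,4]>60: print(s[i],ce[i])
E
python3 - <<'E'
import cv2,numpy as np
t=cv2.imread('pics/t5.png'); s=cv2.imread('pics/s5.png')
cv2.imwrite('pics/g1.png',cv2.resize(s[140:190,175:310],None,fx=5.9,fy=5.9,interpolation=2))
cv2.imwrite('pics/g2.png',cv2.resize(t[165:225,75:235],None,fx=5,fy=5,interpolation=2))
cv2.imwrite('pics/g3.png',cv2.resize(s[210:385,190:290],None,fx=3.4,fy=3.4,interpolation=2))
E
```

```text
T [(array([286.7, 125.4]), np.int32(33)), (array([291.4, 151.9]), np.int32(132)), (array([296.4, 179.5]), np.int32(43)), (array([299.6, 197.6]), np.int32(36)), (array([302.7, 214.7]), np.int32(35))] [array([ 681. , -134.3]), array([ 606.1, -144.9]), array([ 529.9, -156.2]), array([ 481. , -163.1]), array([ 435.5, -169.6])]
S [(array([193.3, 159.4]), np.int32(46)), (array([222.9, 160.3]), np.int32(160)), (array([252.1, 161.3]), np.int32(43)), (array([272.2, 161.9]), np.int32(33)), (array([290.6, 162.3]), np.int32(32))] [array([ 678.3, -134.4]), array([ 603.1, -145.3]), array([ 528.7, -155.4]), array([ 478.1, -162.7]), array([ 431.6, -169.8])]
[198 152  13  24 271] [203.7 163.3]
[237 153  12  24 260] [242.3 164.5]
[256 154  14  24 263] [262.3 165.5]
[276 154  12  24 272] [281.2 165.5]
```

View pics/g1.png

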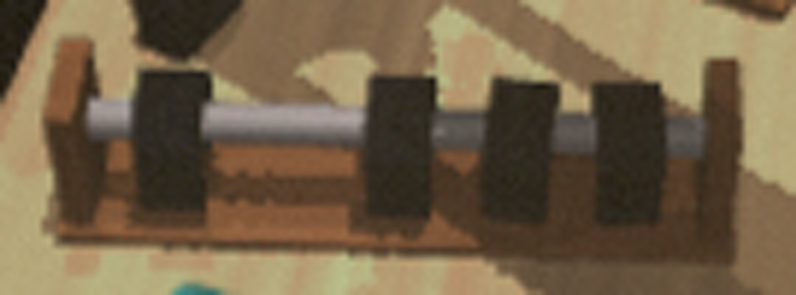

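View pics/g2.png

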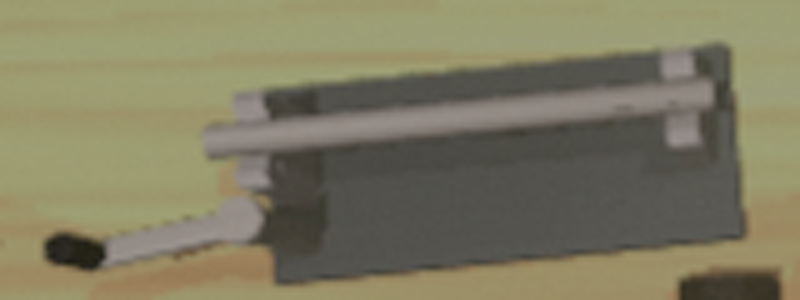

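View pics/g3.png

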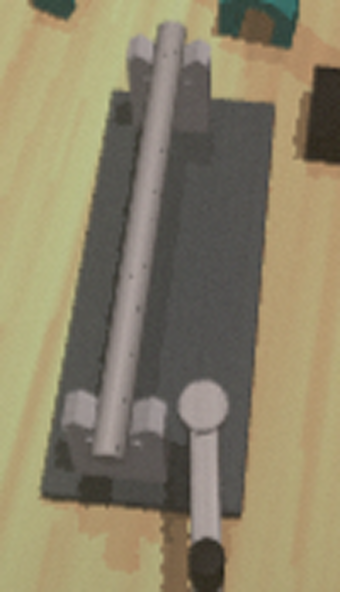

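```bash
python3 - <<'E'
from h import *
T=Cam('t5.png');S=Cam('s5.png')
f=lambda x,y:(x/5+75,y/5+165); g=lambda x,y:(x/3.4+190,y/3.4+210)
a=T.on(f(205,142),90);b=T.on(f(714,94),90);print(a,b,(a+b)/2,np.linalg.norm(a-b),np.degrees(np.arctan2(a[0]-b[0],a[1]-b[1])))
a=S.on(g(110,452),90);b=S.on(g(172,26),90);print(a,b,(a+b)/2,np.linalg.norm(a-b),np.degrees(np.arctan2(a[0]-b[0],a[1]-b[1])))
print(tri(T,f(205,142),S,g(110,452)),tri(T,f(714,94),S,g(172,26)))
# V block edges at z=96
print('Vout+',T.on(f(234,98),96),'Vin+',T.on(f(262,95),96),'V-in',T.on(f(664,53),96),'V-out',T.on(f(693,50),96))
rd=np.array([np.cos(np.radians(8.18)),np.sin(np.radians(8.18))]); n=np.array([-rd[1],rd[0]]); o=np.array([606.1,-144.9])
for p in ((203.7,163.3),(242.3,164.5),(262.3,165.5),(281.2,165.5)):
    P=onvert(S,p,o+n*25,n); t=rd@(P[:2]-o); print(P,'t',t,'xy',o+rd*t)
E
```

```text
[492.8 309.8  90. ] [513.9  49.6  90. ] [503.3 179.7  90. ] 261.06040279449576 -4.629384947111031
[491.5 307.8  90. ] [514.4  50.9  90. ] [503.  179.3  90. ] 257.88315474789437 -5.092011698178083
(array([491.7, 308.6,  93. ]), np.float64(1.1972142585933925)) (array([514.4,  49.8,  88.4]), np.float64(0.5100595239456833))
Vout+ [514.3 293.7  96. ] Vin+ [515.7 279.5  96. ] V-in [534.4  74.6  96. ] V-out [535.7  59.8  96. ]
[ 643.8 -114.2   62.7] t 41.7156572869073 xy [ 647.4 -139. ]
[ 548.4 -127.9   62.6] t -54.686934384627655 xy [ 552.  -152.7]
[ 499.1 -135.    61.2] t -104.49720852420246 xy [ 502.7 -159.8]
[ 452.7 -141.7   63.2] t -151.37729324564077 xy [ 456.3 -166.4]
```

```bash
python3 - <<'E'
from h import *
T=Cam('top0.png');S=Cam('s5.png')
rd=np.array([np.cos(np.radians(8.18)),np.sin(np.radians(8.18))]); n=np.array([-rd[1],rd[0]]); o=np.array([606.1,-144.9])
m=dark(T,60);k=np.zeros_like(m);k[118:222,275:318]=m[118:222,275:318]
nn,l,s,ce=cv2.connectedComponentsWithStats(k)
for i in range(1,nn):
    if s[i,4]<60: continue
    ys,xs=np.nonzero(l==i)
    hi=[rd@(T.on((x,y-.5),71)[:2]-o) for x,y in zip(xs,ys)]; lo=[rd@(T.on((x,y+.5),20)[:2]-o) for x,y in zip(xs,ys)]
    w=[n@(T.on((x,y),50)[:2]-o) for x,y in zip(xs,ys)]
    print(s[i],'hi-14',np.percentile(hi,97)-14,'lo+14',np.percentile(lo,3)+14, 'w',min(w),max(w))
m=dark(S,60);k=np.zeros_like(m);k[145:182,188:298]=m[145:182,188:298]
nn,l,s,ce=cv2.connectedComponentsWithStats(k)
for i in range(1,nn):
    if s[i,4]<60: continue
    ys,xs=np.nonzero(l==i); sel=(ys>s[i,1]+10)
    r=(ce[i][0],s[i,1]+17)   # flat face zone
    P=onvert(S,(xs[sel].mean(),ys[sel].mean()),o+n*26,n); B=onvert(S,(xs[sel].mean(),s[i,1]+s[i,3]),o+n*26,n); print(P,rd@(P[:2]-o),B[2])
E
```

```text
[279 129  20  17 234] hi-14 43.63285117867511 lo+14 47.32608212527128 w -25.005005192624292 28.850638373401225
[285 165  20  14 216] hi-14 -55.73491451488938 lo+14 -50.97235955376658 w -24.63618683280078 28.655802618517704
[288 184  20  13 215] hi-14 -106.56070791162199 lo+14 -102.57268483230297 w -25.504336581464063 28.56061666642022
[290 200  22  15 212] hi-14 -152.40543771420965 lo+14 -148.97559869531344 w -25.40088670566583 28.800789344162418
[ 645.6 -112.9   44.1] 43.685201403994135 16.417379899112575
[ 549.3 -126.8   43.7] -53.62231961091213 17.139295070479307
[ 499.5 -134.    43.1] -103.92579215239165 15.653040550369383
[ 451.5 -140.9   44.8] -152.42500473693676 17.949385888631582
```

```bash
python3 - <<'E'
from h import *
plan(456.1,-166.5,130,8.2)
E
```

```text
rot rv [-0.   0.   0.2]
 delta if rot first [ -69.7 -128.8   86.5]
delta [ -36.7 -141.7   86.6] len 170.05695561588666 t 19.1 q [-32.4   9.9  84.1  -0.   86.   35.5]
```

```bash
python3 -m creep '{"translation":[[0,0,0],[0,0,0],[-10,-18,10],[-16,-30,20],[-18,-34,20],[-14,-26,20],[-8,-14,12],[-4,-7,4],[0,0,0],[0,0,0]],"rotation":[[0,0,0.12],[0,0,0.122],[0,0,0],[0,0,0],[0,0,0],[0,0,0],[0,0,0],[0,0,0],[0,0,0],[0,0,0]],"claw":[80,80,80,80,80,80,80,80,80,80]}' 40;python3 - <<'E'
from h import *
plan(456.1,-166.5,18,8.2);st()
E
```

```text
time: 20.1
tool_pos: [456.6, -167.5, 132.4]
tcp_rot: [179.9, -0.1, 8.4]
ft_force: [0.7, -0.1, 0.6]
finger_gap: 79.6
rot rv [ 0. -0.  0.]
 delta if rot first [ -0.4  -1.1 114.4]
delta [ -0.5  -1.2 114.4] len 114.36285330723034 t 20.1 q [-26.2  -6.4 109.8  -0.   76.5  55.4]
20.1 [ 456.6 -167.5  132.4] [179.9  -0.1   8.4] [ 0.7 -0.1  0.6] 79.6
```

```bash
python3 -m creep '{"translation":[[-0.4,-1.1,15],[0,0,30],[0,0,30],[0,0,22],[0,0,10],[0,0,6],[0,0,0],[0,0,0],[0,0,0],[0,0,0]],"rotation":[[0,0,0],[0,0,0],[0,0,0],[0,0,0],[0,0,0],[0,0,0],[0,0,0],[0,0,0],[0,0,0],[0,0,0]],"claw":[80,80,80,80,80,80,80,70,60,55]}' 20;python3 -m creep '{"translation":[[0,0,0],[0,0,0],[0,0,0],[0,0,0],[0,0,0]],"rotation":[[0,0,0],[0,0,0],[0,0,0],[0,0,0],[0,0,0]],"claw":[50,46,42,42,42]}' 40
```

```text
time: 21.1
tool_pos: [455.9, -166.1, 19.3]
tcp_rot: [179.9, -0.1, 8.4]
ft_force: [-0.2, -0.3, 0.2]
finger_gap: 54.7
time: 21.6
tool_pos: [455.9, -166.0, 19.4]
tcp_rot: [179.9, -0.1, 8.4]
ft_force: [-1.8, 0.2, 5.0]
finger_gap: 52.1
```

```bash
python3 -m creep '{"translation":[[0,0,-5],[0,0,-15],[0,0,-30],[0,0,-35],[0,0,-30],[0,0,-15],[0,0,0],[0,0,0],[0,0,0],[0,0,0]],"rotation":[[0,0,0],[0,0,0],[0,0,0],[0,0,0],[0,0,-0.05],[0,0,-0.1],[0,0,-0.145],[0,0,-0.145],[0,0,-0.145],[0,0,-0.145]],"claw":[42,42,42,42,42,42,42,42,42,42]}' 40;python3 -m creep '{"translation":[[0,0,0],[0,0,0],[0,0,0],[0,0,0],[0,0,0],[0,0,0],[0,0,0]],"rotation":[[0,0,-0.145],[0,0,-0.145],[0,0,-0.145],[0,0,-0.145],[0,0,-0.12],[0,0,-0.08],[0,0,0]],"claw":[42,42,42,42,42,42,42]}' 40;python3 - <<'E'
from h import *
plan(510.1,109.3,152,94.9);st()
E
```

```text
time: 22.6
tool_pos: [454.9, -165.6, 148.6]
tcp_rot: [180.0, -0.0, 50.5]
ft_force: [-0.1, -0.1, -0.0]
finger_gap: 52.2
time: 23.3
tool_pos: [455.0, -165.6, 148.5]
tcp_rot: [180.0, 0.0, 94.9]
ft_force: [-0.8, -0.1, -0.7]
finger_gap: 52.4
rot rv [0. 0. 0.]
 delta if rot first [269.2  78.4  -3.5]
delta [269.1  78.6  -3.5] len 280.4051137152406 t 23.3 q [-26.1  -7.6 109.1   0.   78.5 -31. ]
23.3 [ 455.  -165.6  148.5] [180.    0.   94.9] [-0.8 -0.1 -0.7] 52.4
```

```bash
python3 -m creep '{"translation":[[14,4,0],[28,8,0],[40,12,0],[45,13,0],[45,13,0],[40,12,0],[32,9,0],[17,5,0],[8,2.5,0],[0,0,0]],"rotation":[[0,0,0],[0,0,0],[0,0,0],[0,0,0],[0,0,0],[0,0,0],[0,0,0],[0,0,0],[0,0,0],[0,0,0]],"claw":[42,42,42,42,42,42,42,42,42,42]}' 40;python3 -m creep '{"translation":[[0,0,0],[0,0,0]],"rotation":[[0,0,0],[0,0,0]],"claw":[42,42]}' 40;python3 - <<'E'
from h import *
snap('side','s6.png');snap('top','t6.png');plan(510.1,109.3,152,94.9);st()
import cv2
s=cv2.imread('pics/s6.png');cv2.imwrite('pics/s6c.png',cv2.resize(s[130:385,150:330],None,fx=2.3,fy=2.3,interpolation=2))
E
```

```text
time: 24.3
tool_pos: [510.2, 110.2, 148.2]
tcp_rot: [-180.0, -0.0, 94.9]
ft_force: [-1.3, -0.3, -1.0]
finger_gap: 52.4
time: 24.5
tool_pos: [510.3, 108.0, 148.3]
tcp_rot: [-180.0, 0.0, 94.8]
ft_force: [-0.2, -0.2, -1.1]
finger_gap: 52.3
rot rv [ 0.  0. -0.]
 delta if rot first [ 1.3 -0.2 -3.7]
delta [ 1.3 -0.2 -3.7] len 3.9105309759145794 t 24.6 q [  6.3  -1.5 103.4  -0.   78.1   1.6]
24.6 [510.5 108.1 148.3] [180.    0.   94.8] [0.9 0.8 0.1] 51.9
```

View pics/s6c.png

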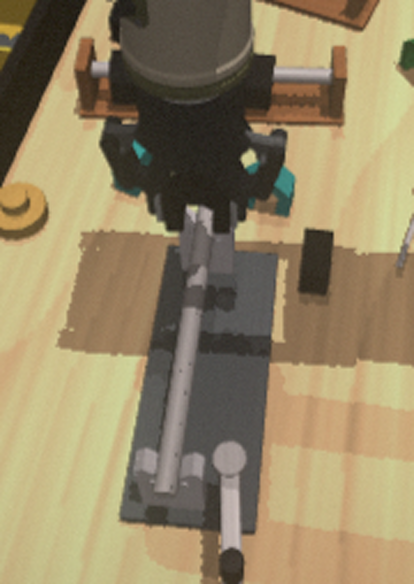

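View pics/t6.png

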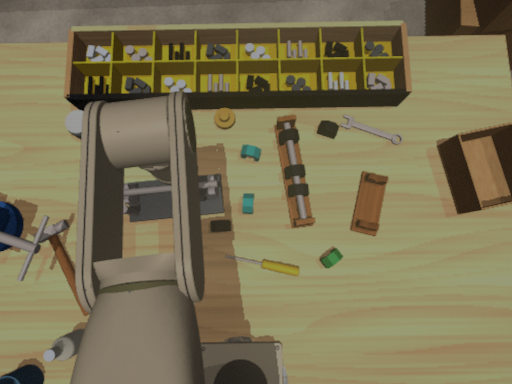

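```bash
python3 -m creep '{"translation":[[0,0,10],[0,0,18],[0,0,12],[0,0,6],[0,0,6],[0,0,6],[0,0,0]],"rotation":[[0,0,0],[0,0,0],[0,0,0],[0,0,0],[0,0,0],[0,0,0],[0,0,0]],"claw":[42,42,42,42,42,42,42]}' 40;python3 -m creep '{"translation":[[0,0,4],[0,0,4],[0,0,4],[0,0,0]],"rotation":[[0,0,0],[0,0,0],[0,0,0],[0,0,0]],"claw":[42,42,42,42]}' 40
```

```text
time: 25.3
tool_pos: [510.0, 109.0, 89.6]
tcp_rot: [-179.9, 0.0, 94.9]
ft_force: [-0.2, 0.0, -0.7]
finger_gap: 51.8
time: 25.7
tool_pos: [510.0, 109.0, 77.6]
tcp_rot: [-179.9, 0.0, 94.9]
ft_force: [-0.4, 0.0, -0.2]
finger_gap: 52.2
```

```bash
python3 -m creep '{"translation":[[0,0,5],[0,0,5],[0,0,4],[0,0,2],[0,0,0],[0,0,0]],"rotation":[[0,0,0],[0,0,0],[0,0,0],[0,0,0],[0,0,0],[0,0,0]],"claw":[42,42,42,42,42,42]}' 40
```

```text
time: 26.3
tool_pos: [510.5, 109.0, 62.3]
tcp_rot: [-180.0, 0.0, 94.9]
ft_force: [-1.2, -0.2, -1.9]
finger_gap: 52.2
```

```bash
python3 -m creep '{"translation":[[0,0,1.5],[0,0,1.5],[0,0,0],[0,0,0]],"rotation":[[0,0,0],[0,0,0],[0,0,0],[0,0,0]],"claw":[42,42,42,42]}' 40
```

```text
time: 26.7
tool_pos: [510.7, 109.0, 59.5]
tcp_rot: [180.0, -0.0, 94.9]
ft_force: [-0.1, 0.2, 0.4]
finger_gap: 52.6
```

```bash
python3 -m creep '{"translation":[[0,0,0],[0,0,0],[0,0,0],[0,0,0],[0,0,-10],[0,0,-30],[0,0,-45],[0,0,-45],[0,0,-20],[0,0,0]],"rotation":[[0,0,0],[0,0,0],[0,0,0],[0,0,0],[0,0,0],[0,0,0],[0,0,0],[0,0,0],[0,0,0],[0,0,0]],"claw":[55,62,72,80,80,80,80,80,80,80]}' 40;python3 - <<'E'
from h import *
plan(502.7,-159.8,140,8.2)
plan(520,-220,200,8.2)
E
```

```text
time: 27.7
tool_pos: [513.1, 109.3, 215.0]
tcp_rot: [179.5, -0.0, 94.9]
ft_force: [-0.1, 0.8, 0.5]
finger_gap: 79.9
rot rv [ 0.  -0.   1.5]
 delta if rot first [-48.7 264.9  75. ]
delta [-267.3  -33.9   74.7] len 279.58163823147805 t 27.7 q [ 6.4 -4.3 99.   0.  84.8  1.6]
rot rv [ 0.  -0.   1.5]
 delta if rot first [-40.1 326.9  15. ]
delta [-328.7  -21.2   14.8] len 329.7434880621501 t 27.7 q [ 6.4 -4.3 99.   0.  84.8  1.6]
```

```bash
cat >> h.py <<'E'
def rackT(f):
    T=Cam(f); rd=np.array([np.cos(np.radians(8.18)),np.sin(np.radians(8.18))]); n=np.array([-rd[1],rd[0]]); o=np.array([606.1,-144.9])
    m=dark(T,60);k=np.zeros_like(m);k[118:222,275:318]=m[118:222,275:318]
    nn,l,s,ce=cv2.connectedComponentsWithStats(k)
    for i in range(1,nn):
        if s[i,4]<60: continue
        ys,xs=np.nonzero(l==i)
        hi=[rd@(T.on((x,y-.5),71)[:2]-o) for x,y in zip(xs,ys)]; lo=[rd@(T.on((x,y+.5),20)[:2]-o) for x,y in zip(xs,ys)]
        w=[n@(T.on((x,y),50)[:2]-o) for x,y in zip(xs,ys)]
        t=(np.percentile(hi,97)+np.percentile(lo,3))/2-0.5; print(s[i],'t',t,'xy',o+rd*t,'w',min(w),max(w))
E
python3 - <<'E'
from h import *
snap('top','t7.png'); rackT('t7.png')
E
python3 -m creep '{"translation":[[-15,-2,0],[-30,-4,0],[-40,-5,0],[-45,-6,10],[-45,-6,10],[-40,-5,20],[-30,-4,20],[-15,-2,0],[-7,0,0],[0,0,0]],"rotation":[[0,0,0],[0,0,0],[0,0,0],[0,0,0],[0,0,0],[0,0,0],[0,0,0],[0,0,0.05],[0,0,0.08],[0,0,0.13]],"claw":[80,80,80,80,80,80,80,80,80,80]}' 20;python3 -m creep '{"translation":[[0,0,0],[0,0,0],[0,0,0],[0,0,0],[0,0,0],[0,0,0],[0,0,0],[0,0,0],[0,0,0],[0,0,0]],"rotation":[[0,0,0.145],[0,0,0.145],[0,0,0.145],[0,0,0.145],[0,0,0.145],[0,0,0.145],[0,0,0.145],[0,0,0.13],[0,0,0.085],[0,0,0.02]],"claw":[80,80,80,80,80,80,80,80,80,80]}' 20;python3 - <<'E'
from h import *
snap('side','s8.png');snap('top','t8.png');plan(502.7,-159.8,18,8.2)
import cv2
s=cv2.imread('pics/s8.png');cv2.imwrite('pics/s8c.png',cv2.resize(s[130:385,150:330],None,fx=2.3,fy=2.3,interpolation=2))
E
```

```text
[279 129  20  16 228] t 45.53948886965132 xy [ 651.2 -138.4] w -25.005005192624292 28.383190839024984
[285 165  20  14 198] t -54.18504573898002 xy [ 552.5 -152.6] w -24.369531109754156 28.19546565462032
[288 185  10  12  87] t -104.54674685960751 xy [ 502.6 -159.8] w 4.525872376565203 28.10375448987293
[300 184   8  12  65] t -107.59433109024165 xy [ 499.6 -160.2] w -25.504336581464063 -3.8020975437822835
time: 28.75
tool_pos: [497.9, -160.9, 148.5]
tcp_rot: [-179.9, -0.0, 79.6]
ft_force: [-0.1, 0.3, -0.2]
finger_gap: 79.8
time: 29.75
tool_pos: [498.4, -159.6, 149.0]
tcp_rot: [-180.0, 0.1, 8.2]
ft_force: [0.2, -0.5, 0.8]
finger_gap: 80.1
rot rv [-0.  0.  0.]
 delta if rot first [  4.1   0.7 131.1]
delta [  4.2   0.7 131.1] len 131.18103782347495 t 29.85 q [-23.4  -1.2 103.    0.   78.3  58.2]
```

View pics/s8c.png

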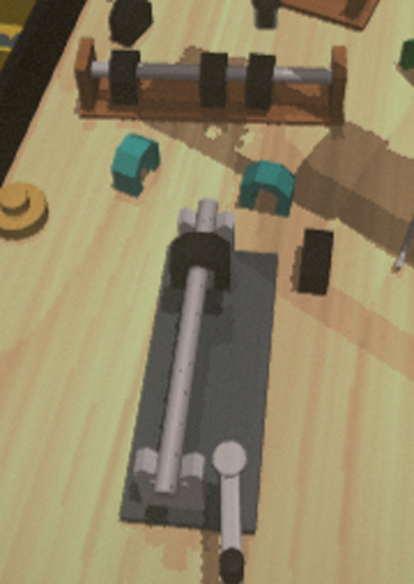

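View pics/t8.png

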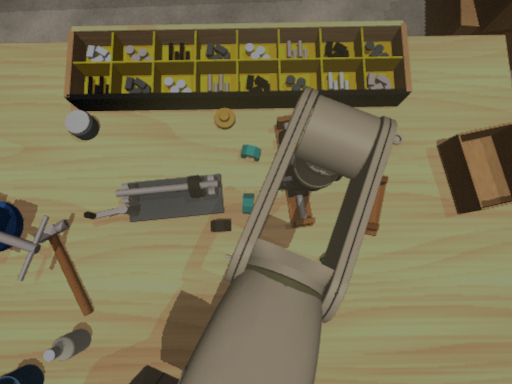

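```bash
python3 -m creep '{"translation":[[2,0.3,10],[2,0.4,25],[0,0,35],[0,0,30],[0,0,20],[0,0,10],[0,0,0],[0,0,0],[0,0,0],[0,0,0]],"rotation":[[0,0,0],[0,0,0],[0,0,0],[0,0,0],[0,0,0],[0,0,0],[0,0,0],[0,0,0],[0,0,0],[0,0,0]],"claw":[80,80,80,80,80,80,80,70,60,55]}' 20;python3 -m creep '{"translation":[[0,0,0],[0,0,0],[0,0,0],[0,0,0],[0,0,0]],"rotation":[[0,0,0],[0,0,0],[0,0,0],[0,0,0],[0,0,0]],"claw":[50,46,42,42,42]}' 40
```

```text
time: 30.85
tool_pos: [504.1, -160.5, 20.7]
tcp_rot: [179.9, -0.1, 8.4]
ft_force: [-0.6, 0.7, -0.6]
finger_gap: 54.7
time: 31.35
tool_pos: [504.1, -160.3, 21.0]
tcp_rot: [179.9, -0.1, 8.4]
ft_force: [-1.2, 1.7, 6.1]
finger_gap: 52.5
```

```bash
python3 -m creep '{"translation":[[0,0,-5],[0,0,-15],[0,0,-30],[0,0,-35],[0,0,-30],[0,0,-15],[0,0,0],[0,0,0],[0,0,0],[0,0,0]],"rotation":[[0,0,0],[0,0,0],[0,0,0],[0,0,0],[0,0,-0.05],[0,0,-0.1],[0,0,-0.145],[0,0,-0.145],[0,0,-0.145],[0,0,-0.145]],"claw":[42,42,42,42,42,42,42,42,42,42]}' 40;python3 -m creep '{"translation":[[0,0,0],[0,0,0],[0,0,0],[0,0,0],[0,0,0],[0,0,0],[0,0,0]],"rotation":[[0,0,-0.145],[0,0,-0.145],[0,0,-0.145],[0,0,-0.145],[0,0,-0.12],[0,0,-0.08],[0,0,0]],"claw":[42,42,42,42,42,42,42]}' 40;python3 - <<'E'
from h import *
plan(506.2,155.1,150,94.9);st()
E
```

```text
time: 32.35
tool_pos: [503.1, -160.2, 150.8]
tcp_rot: [179.9, -0.0, 50.5]
ft_force: [-0.0, -0.6, -0.8]
finger_gap: 52.4
time: 33.05
tool_pos: [503.1, -160.2, 150.6]
tcp_rot: [179.9, 0.0, 94.9]
ft_force: [-0.0, -0.3, -1.4]
finger_gap: 53.3
rot rv [0. 0. 0.]
 delta if rot first [313.8  30.    0.6]
delta [313.8  30.2   0.4] len 315.277096878369 t 33.05 q [-23.2  -0.7 102.3  -0.   78.3 -28.2]
33.05 [ 503.1 -160.2  150.6] [179.9   0.   94.9] [-0.  -0.3 -1.4] 53.3
```

```bash
python3 -m creep '{"translation":[[16,1.5,0],[32,3,0],[45,4.5,0],[46,4.5,0],[46,4.5,0],[45,4.5,0],[38,3.5,0],[26,2.5,0],[14,1.2,0],[5.5,0.3,0]],"rotation":[[0,0,0],[0,0,0],[0,0,0],[0,0,0],[0,0,0],[0,0,0],[0,0,0],[0,0,0],[0,0,0],[0,0,0]],"claw":[42,42,42,42,42,42,42,42,42,42]}' 40;python3 -m creep '{"translation":[[0,0,0],[0,0,0],[0,0,0]],"rotation":[[0,0,0],[0,0,0],[0,0,0]],"claw":[42,42,42]}' 40;python3 - <<'E'
from h import *
plan(506.2,155.1,150,94.9);st()
snap('side','s9.png')
import cv2
s=cv2.imread('pics/s9.png');cv2.imwrite('pics/s9c.png',cv2.resize(s[130:385,150:330],None,fx=2.3,fy=2.3,interpolation=2))
E
```

```text
time: 34.05
tool_pos: [505.9, 156.3, 149.6]
tcp_rot: [180.0, -0.0, 94.9]
ft_force: [-0.5, -0.4, -0.6]
finger_gap: 52.5
time: 34.35
tool_pos: [506.4, 153.7, 149.3]
tcp_rot: [-180.0, 0.0, 94.8]
ft_force: [-0.2, 0.5, -1.6]
finger_gap: 52.5
rot rv [-0.  0. -0.]
 delta if rot first [ 1.4 -0.  -0.7]
delta [ 1.4 -0.  -0.7] len 1.6133866472678011 t 34.35 q [ 11.3  -0.4 102.1  -0.   78.2   6.6]
34.35 [506.4 153.7 149.3] [-180.     0.    94.8] [-0.2  0.5 -1.6] 52.5
```

View pics/s9c.png

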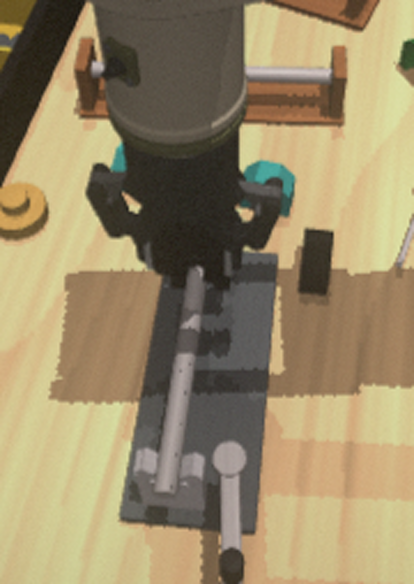

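Aligned over the shaft. Lower to ~61.

```bash
python3 -m creep '{"translation":[[0.7,0,10],[0.7,0,18],[0,0,14],[0,0,6],[0,0,6],[0,0,6],[0,0,5],[0,0,5],[0,0,0]],"rotation":[[0,0,0],[0,0,0],[0,0,0],[0,0,0],[0,0,0],[0,0,0],[0,0,0],[0,0,0],[0,0,0]],"claw":[42,42,42,42,42,42,42,42,42]}' 40;python3 -m creep '{"translation":[[0,0,5],[0,0,5],[0,0,4],[0,0,0],[0,0,0]],"rotation":[[0,0,0],[0,0,0],[0,0,0],[0,0,0],[0,0,0]],"claw":[42,42,42,42,42]}' 40
```

```text
time: 35.3
tool_pos: [505.7, 156.2, 78.6]
tcp_rot: [-179.9, 0.0, 94.9]
ft_force: [-0.2, 1.0, -0.7]
finger_gap: 52.3
time: 35.8
tool_pos: [506.0, 156.2, 65.1]
tcp_rot: [-180.0, 0.0, 94.9]
ft_force: [-0.2, 0.1, -0.7]
finger_gap: 52.5
```

```bash
python3 -m creep '{"translation":[[0,0,2],[0,0,1.5],[0,0,0],[0,0,0]],"rotation":[[0,0,0],[0,0,0],[0,0,0],[0,0,0]],"claw":[42,42,42,42]}' 40;python3 -m creep '{"translation":[[0,0,0],[0,0,0],[0,0,0],[0,0,0],[0,0,-10],[0,0,-30],[0,0,-45],[0,0,-45],[0,0,-20],[0,0,0]],"rotation":[[0,0,0],[0,0,0],[0,0,0],[0,0,0],[0,0,0],[0,0,0],[0,0,0],[0,0,0],[0,0,0],[0,0,0]],"claw":[55,62,72,80,80,80,80,80,80,80]}' 40;python3 - <<'E'
from h import *
snap('top','t10.png'); rackT('t10.png');plan(552.8,-152.6,150,8.2)
E
```

```text
time: 36.2
tool_pos: [506.1, 156.2, 61.8]
tcp_rot: [-180.0, 0.0, 94.9]
ft_force: [-0.1, -0.5, -0.1]
finger_gap: 52.6
time: 37.2
tool_pos: [508.7, 156.8, 217.6]
tcp_rot: [179.5, -0.1, 94.9]
ft_force: [0.8, -0.2, 1.0]
finger_gap: 80.0
[279 129  20  16 227] t 45.52690309901297 xy [ 651.2 -138.4] w -25.277610976320517 28.383190839024984
[285 165  20  14 188] t -54.075960583265086 xy [ 552.6 -152.6] w -24.369531109754156 28.19546565462032
rot rv [ 0.  -0.   1.5]
 delta if rot first [  0.8 312.4  64.7]
delta [-311.9   18.6   64.6] len 319.06408381621094 t 37.25 q [11.6 -3.  97.8  0.  85.   6.7]
```

```bash
python3 -m creep '{"translation":[[-16,1,0],[-32,2,0],[-45,3,0],[-47,3.5,10],[-47,3.5,10],[-45,3,20],[-40,3,22],[-25,2,0],[-12,1,0],[-3,0,0]],"rotation":[[0,0,0],[0,0,0],[0,0,0],[0,0,0],[0,0,0],[0,0,0],[0,0,0],[0,0,0.05],[0,0,0.08],[0,0,0.13]],"claw":[80,80,80,80,80,80,80,80,80,80]}' 20;python3 -m creep '{"translation":[[0,0,0],[0,0,0],[0,0,0],[0,0,0],[0,0,0],[0,0,0],[0,0,0],[0,0,0],[0,0,0],[0,0,0]],"rotation":[[0,0,0.145],[0,0,0.145],[0,0,0.145],[0,0,0.145],[0,0,0.145],[0,0,0.145],[0,0,0.145],[0,0,0.13],[0,0,0.085],[0,0,0.02]],"claw":[80,80,80,80,80,80,80,80,80,80]}' 20;python3 - <<'E'
from h import *
snap('side','s11.png');plan(552.8,-152.6,19,8.2)
import cv2
s=cv2.imread('pics/s11.png');cv2.imwrite('pics/s11c.png',cv2.resize(s[130:385,150:330],None,fx=2.3,fy=2.3,interpolation=2))
E
```

```text
time: 38.25
tool_pos: [552.1, -154.3, 147.4]
tcp_rot: [-179.8, -0.0, 79.6]
ft_force: [-0.2, 1.0, -0.6]
finger_gap: 80.1
time: 39.25
tool_pos: [552.4, -152.4, 148.0]
tcp_rot: [-179.9, 0.2, 8.2]
ft_force: [-0.1, 0.8, 0.2]
finger_gap: 79.9
rot rv [-0.  0.  0.]
 delta if rot first [  0.2   0.2 129.2]
delta [  0.5   0.3 129.2] len 129.22104379863862 t 39.3 q [-20.6   6.6  95.   -0.   78.5  61.1]
```

View pics/s11c.png

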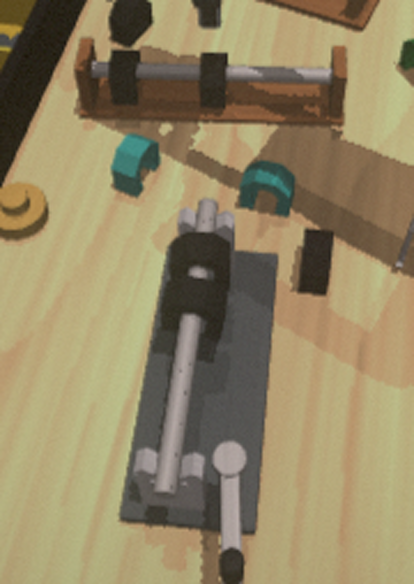

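Two spacers hang on the shaft. Next one.

```bash
python3 -m creep '{"translation":[[0.3,0.3,10],[0,0,25],[0,0,35],[0,0,30],[0,0,19],[0,0,9],[0,0,0],[0,0,0],[0,0,0],[0,0,0]],"rotation":[[0,0,0],[0,0,0],[0,0,0],[0,0,0],[0,0,0],[0,0,0],[0,0,0],[0,0,0],[0,0,0],[0,0,0]],"claw":[80,80,80,80,80,80,80,70,60,55]}' 20;python3 -m creep '{"translation":[[0,0,0],[0,0,0],[0,0,0],[0,0,0],[0,0,0]],"rotation":[[0,0,0],[0,0,0],[0,0,0],[0,0,0],[0,0,0]],"claw":[50,46,42,42,42]}' 40
```

```text
time: 40.3
tool_pos: [555.0, -153.5, 23.3]
tcp_rot: [179.9, -0.1, 8.4]
ft_force: [-0.6, 0.3, 0.2]
finger_gap: 54.9
time: 40.8
tool_pos: [554.9, -153.3, 23.4]
tcp_rot: [179.9, -0.1, 8.4]
ft_force: [-1.4, 1.4, 6.7]
finger_gap: 51.6
```

```bash
python3 -m creep '{"translation":[[0,0,-5],[0,0,-15],[0,0,-30],[0,0,-35],[0,0,-30],[0,0,-15],[0,0,0],[0,0,0],[0,0,0],[0,0,0]],"rotation":[[0,0,0],[0,0,0],[0,0,0],[0,0,0],[0,0,-0.05],[0,0,-0.1],[0,0,-0.145],[0,0,-0.145],[0,0,-0.145],[0,0,-0.145]],"claw":[42,42,42,42,42,42,42,42,42,42]}' 40;python3 -m creep '{"translation":[[0,0,0],[0,0,0],[0,0,0],[0,0,0],[0,0,0],[0,0,0],[0,0,0]],"rotation":[[0,0,-0.145],[0,0,-0.145],[0,0,-0.145],[0,0,-0.145],[0,0,-0.12],[0,0,-0.08],[0,0,0]],"claw":[42,42,42,42,42,42,42]}' 40;python3 - <<'E'
from h import *
plan(502.2,201,150,94.9);st()
E
```

```text
time: 41.8
tool_pos: [554.0, -153.2, 153.1]
tcp_rot: [179.9, -0.0, 50.5]
ft_force: [-0.7, -0.5, -1.7]
finger_gap: 51.6
time: 42.5
tool_pos: [554.0, -153.2, 153.0]
tcp_rot: [180.0, 0.0, 94.9]
ft_force: [-0.1, -1.1, -0.4]
finger_gap: 51.3
rot rv [0. 0. 0.]
 delta if rot first [357.3 -21.4   3. ]
delta [357.3 -21.1   2.8] len 357.96442277613613 t 42.5 q [-20.6   6.4  94.7  -0.   78.8 -25.5]
42.5 [ 554.  -153.2  153. ] [180.    0.   94.9] [-0.1 -1.1 -0.4] 51.3
```

```bash
python3 -m creep '{"translation":[[18,-1,0],[35,-2,0],[46,-3,0],[48,-3,0],[48,-3,0],[48,-3,0],[45,-2.5,0],[37,-2,0],[22,-1.2,0],[9,-0.4,0]],"rotation":[[0,0,0],[0,0,0],[0,0,0],[0,0,0],[0,0,0],[0,0,0],[0,0,0],[0,0,0],[0,0,0],[0,0,0]],"claw":[42,42,42,42,42,42,42,42,42,42]}' 40;python3 -m creep '{"translation":[[2.5,0,0],[0,0,0],[0,0,0],[0,0,0]],"rotation":[[0,0,0],[0,0,0],[0,0,0],[0,0,0]],"claw":[42,42,42,42]}' 40;python3 - <<'E'
from h import *
plan(502.2,201,150,94.9);st()
E
```

```text
time: 43.5
tool_pos: [501.5, 202.6, 152.2]
tcp_rot: [180.0, -0.0, 94.9]
ft_force: [-0.5, 0.1, -0.4]
finger_gap: 51.7
time: 43.9
tool_pos: [502.7, 201.2, 151.8]
tcp_rot: [-180.0, 0.0, 94.8]
ft_force: [0.2, 0.7, -0.9]
finger_gap: 51.7
rot rv [-0.  0. -0.]
 delta if rot first [-0.2 -0.5  1.8]
delta [-0.2 -0.5  1.8] len 1.856699783157054 t 43.9 q [ 16.4   1.4 100.1  -0.   78.5  11.6]
43.9 [502.7 201.2 151.8] [-180.     0.    94.8] [ 0.2  0.7 -0.9] 51.7
```

```bash
python3 -m creep '{"translation":[[0,0,10],[0,-0.3,18],[0,0,14],[0,0,6],[0,0,6],[0,0,6],[0,0,5],[0,0,5],[0,0,0]],"rotation":[[0,0,0],[0,0,0],[0,0,0],[0,0,0],[0,0,0],[0,0,0],[0,0,0],[0,0,0],[0,0,0]],"claw":[42,42,42,42,42,42,42,42,42]}' 40;python3 -m creep '{"translation":[[0,0,5],[0,0,5],[0,0,4],[0,0,0],[0,0,0]],"rotation":[[0,0,0],[0,0,0],[0,0,0],[0,0,0],[0,0,0]],"claw":[42,42,42,42,42]}' 40
```

```text
time: 44.8
tool_pos: [501.7, 202.2, 81.1]
tcp_rot: [-179.9, 0.0, 94.9]
ft_force: [0.0, -0.1, -1.3]
finger_gap: 51.4
time: 45.3
tool_pos: [502.0, 202.2, 67.6]
tcp_rot: [-180.0, 0.0, 94.9]
ft_force: [-0.1, 0.4, -1.0]
finger_gap: 51.5
```

```bash
python3 -m creep '{"translation":[[0,0,2],[0,0,1.7],[0,0,0],[0,0,0]],"rotation":[[0,0,0],[0,0,0],[0,0,0],[0,0,0]],"claw":[42,42,42,42]}' 40;python3 -m creep '{"translation":[[0,0,0],[0,0,0],[0,0,0],[0,0,0],[0,0,-10],[0,0,-30],[0,0,-45],[0,0,-45],[0,0,-20],[0,0,0]],"rotation":[[0,0,0],[0,0,0],[0,0,0],[0,0,0],[0,0,0],[0,0,0],[0,0,0],[0,0,0],[0,0,0],[0,0,0]],"claw":[55,62,72,80,80,80,80,80,80,80]}' 40;python3 - <<'E'
from h import *
snap('top','t12.png'); rackT('t12.png');plan(651,-138.5,150,8.2)
E
```

```text
time: 45.7
tool_pos: [502.1, 202.3, 64.0]
tcp_rot: [-180.0, 0.0, 94.9]
ft_force: [-0.4, 0.0, -0.7]
finger_gap: 51.2
time: 46.7
tool_pos: [504.7, 203.1, 220.0]
tcp_rot: [179.5, -0.1, 94.9]
ft_force: [0.9, 0.0, 0.5]
finger_gap: 80.1
[279 129  20  16 217] t 45.401420609210845 xy [ 651.  -138.4] w -25.005005192624292 27.44701761626277
rot rv [ 0.  -0.   1.5]
 delta if rot first [ 97.4 358.8  67.1]
delta [-352.6  117.7   67.3] len 377.7367026205809 t 46.75 q [16.5 -1.3 95.8 -0.  85.2 11.6]
```

```bash
python3 -m creep '{"translation":[[-16,5.5,0],[-32,11,0],[-43,14.5,0],[-44,15,0],[-44,15,10],[-44,15,10],[-43,14.5,20],[-38,13,20],[-26,9,5],[-14,5,0]],"rotation":[[0,0,0],[0,0,0],[0,0,0],[0,0,0],[0,0,0],[0,0,0],[0,0,0],[0,0,0.05],[0,0,0],[0,0,0]],"claw":[80,80,80,80,80,80,80,80,80,80]}' 20;python3 -m creep '{"translation":[[-8,2.5,0],[0,0,0],[0,0,0],[0,0,0],[0,0,0],[0,0,0],[0,0,0],[0,0,0],[0,0,0],[0,0,0]],"rotation":[[0,0,0.13],[0,0,0.145],[0,0,0.145],[0,0,0.145],[0,0,0.145],[0,0,0.145],[0,0,0.145],[0,0,0.145],[0,0,0.145],[0,0,0.145]],"claw":[80,80,80,80,80,80,80,80,80,80]}' 20;python3 - <<'E'
from h import *
plan(650.6,-138.5,20,8.2);print(sense()['tcp_rot'])
snap('side','s13.png')
import cv2
s=cv2.imread('pics/s13.png');cv2.imwrite('pics/s13c.png',cv2.resize(s[130:385,150:330],None,fx=2.3,fy=2.3,interpolation=2))
E
```

```text
time: 47.75
tool_pos: [644.7, -133.2, 145.1]
tcp_rot: [-179.7, -0.1, 91.9]
ft_force: [-0.1, 0.0, 0.8]
finger_gap: 79.9
time: 48.75
tool_pos: [648.9, -138.1, 149.0]
tcp_rot: [-180.0, 0.0, 9.5]
ft_force: [1.0, -0.6, 0.8]
finger_gap: 79.8
rot rv [-0.  0.  0.]
 delta if rot first [  1.6   0.6 129. ]
delta [  1.7   0.7 129. ] len 128.97743719858622 t 48.75 q [-16.5  19.9  79.5   0.   80.6  64. ]
[-180.     0.     9.5]
```

View pics/s13c.png

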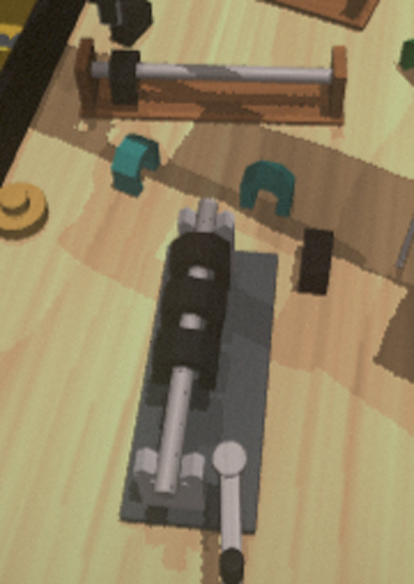

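```bash
python3 -m creep '{"translation":[[1.0,0.6,10],[0,0,25],[0,0,35],[0,0,31],[0,0,19],[0,0,9],[0,0,0],[0,0,0],[0,0,0],[0,0,0]],"rotation":[[0,0,0.02],[0,0,0],[0,0,0],[0,0,0],[0,0,0],[0,0,0],[0,0,0],[0,0,0],[0,0,0],[0,0,0]],"claw":[80,80,80,80,80,80,80,70,60,55]}' 20;python3 -m creep '{"translation":[[0,0,0],[0,0,0],[0,0,0],[0,0,0],[0,0,0]],"rotation":[[0,0,0],[0,0,0],[0,0,0],[0,0,0],[0,0,0]],"claw":[50,46,42,42,42]}' 40
```

```text
time: 49.8
tool_pos: [651.5, -139.9, 21.8]
tcp_rot: [179.9, -0.1, 8.7]
ft_force: [0.1, -0.0, -0.1]
finger_gap: 55.0
time: 50.3
tool_pos: [651.5, -139.8, 21.9]
tcp_rot: [179.9, -0.1, 8.7]
ft_force: [-1.5, 2.2, 6.5]
finger_gap: 51.4
```

```bash
python3 -m creep '{"translation":[[0,0,-5],[0,0,-15],[0,0,-30],[0,0,-35],[0,0,-30],[0,0,-15],[0,0,0],[0,0,0],[0,0,0],[0,0,0]],"rotation":[[0,0,0],[0,0,0],[0,0,0],[0,0,0],[0,0,-0.05],[0,0,-0.1],[0,0,-0.145],[0,0,-0.145],[0,0,-0.145],[0,0,-0.145]],"claw":[42,42,42,42,42,42,42,42,42,42]}' 40;python3 -m creep '{"translation":[[0,0,0],[0,0,0],[0,0,0],[0,0,0],[0,0,0],[0,0,0],[0,0,0]],"rotation":[[0,0,-0.145],[0,0,-0.145],[0,0,-0.145],[0,0,-0.145],[0,0,-0.12],[0,0,-0.08],[0,0,0]],"claw":[42,42,42,42,42,42,42]}' 40;python3 - <<'E'
from h import *
plan(498.2,247,150,94.9);st()
E
```

```text
time: 51.3
tool_pos: [650.4, -139.7, 151.3]
tcp_rot: [180.0, -0.0, 50.8]
ft_force: [-0.1, -0.8, -0.9]
finger_gap: 51.4
time: 52.0
tool_pos: [650.4, -139.7, 151.2]
tcp_rot: [180.0, 0.0, 95.2]
ft_force: [-0.8, -0.2, -1.2]
finger_gap: 51.9
rot rv [0. 0. 0.]
 delta if rot first [ 398.3 -118.6    1.2]
delta [ 399.  -116.3    1. ] len 415.59306831148194 t 52.0 q [-16.5  20.   79.1  -0.   80.8 -21.8]
52.0 [ 650.4 -139.7  151.2] [180.    0.   95.2] [-0.8 -0.2 -1.2] 51.9
```

```bash
python3 -m creep '{"translation":[[17,-5,0],[33,-9.6,0],[44,-13,0],[46,-13.4,0],[46,-13.4,0],[46,-13.4,0],[45,-13,0],[42,-12,0],[36,-10.5,0],[25,-7,0]],"rotation":[[0,0,0],[0,0,0],[0,0,0],[0,0,0],[0,0,0],[0,0,0],[0,0,0],[0,0,0],[0,0,0],[0,0,0.005]],"claw":[42,42,42,42,42,42,42,42,42,42]}' 40;python3 -m creep '{"translation":[[14,-4,0],[6,-2,0],[0,0,0],[0,0,0],[0,0,0]],"rotation":[[0,0,0],[0,0,0],[0,0,0],[0,0,0],[0,0,0]],"claw":[42,42,42,42,42]}' 40;python3 - <<'E'
from h import *
plan(498.2,247,150,94.9);st()
snap('side','s14.png')
import cv2
s=cv2.imread('pics/s14.png');cv2.imwrite('pics/s14c.png',cv2.resize(s[130:385,150:330],None,fx=2.3,fy=2.3,interpolation=2))
E
```

```text
time: 53.0
tool_pos: [505.1, 231.3, 151.0]
tcp_rot: [180.0, -0.0, 94.8]
ft_force: [1.1, 0.3, -1.2]
finger_gap: 51.4
time: 53.5
tool_pos: [499.2, 247.2, 150.1]
tcp_rot: [180.0, 0.0, 94.8]
ft_force: [-0.4, -0.7, -0.7]
finger_gap: 51.8
rot rv [ 0.  0. -0.]
 delta if rot first [-0.1 -1.   0.1]
delta [-0.1 -1.   0.1] len 1.0067135562917182 t 53.5 q [21.1  3.9 97.7 -0.  78.4 16.3]
53.5 [499.2 247.2 150.1] [180.    0.   94.8] [-0.4 -0.7 -0.7] 51.8
```

View pics/s14c.png

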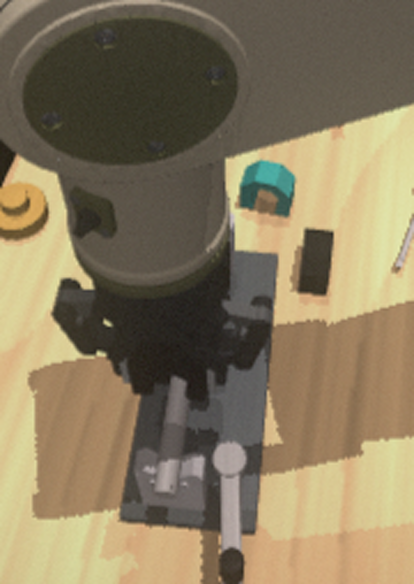

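```bash
python3 -m creep '{"translation":[[0,-0.6,10],[0,0,18],[0,0,14],[0,0,6],[0,0,6],[0,0,6],[0,0,5],[0,0,5],[0,0,0]],"rotation":[[0,0,0],[0,0,0],[0,0,0],[0,0,0],[0,0,0],[0,0,0],[0,0,0],[0,0,0],[0,0,0]],"claw":[42,42,42,42,42,42,42,42,42]}' 40;python3 -m creep '{"translation":[[0,0,5],[0,0,5],[0,0,4],[0,0,0],[0,0,0]],"rotation":[[0,0,0],[0,0,0],[0,0,0],[0,0,0],[0,0,0]],"claw":[42,42,42,42,42]}' 40
```

```text
time: 54.45
tool_pos: [497.6, 248.1, 79.4]
tcp_rot: [-179.9, 0.0, 94.9]
ft_force: [0.2, -0.9, -1.0]
finger_gap: 51.4
time: 54.95
tool_pos: [497.9, 248.2, 65.9]
tcp_rot: [-180.0, 0.0, 94.9]
ft_force: [0.5, -0.9, -0.8]
finger_gap: 51.7
```

```bash
python3 -m creep '{"translation":[[0,0,2],[0,0,1.5],[0,0,0],[0,0,0]],"rotation":[[0,0,0],[0,0,0],[0,0,0],[0,0,0]],"claw":[42,42,42,42]}' 40;python3 -m creep '{"translation":[[0,0,0],[0,0,0],[0,0,0],[0,0,0],[0,0,-10],[0,0,-30],[0,0,-45],[0,0,-45],[0,0,-20],[0,0,0]],"rotation":[[0,0,0],[0,0,0],[0,0,0],[0,0,0],[0,0,0],[0,0,0],[0,0,0],[0,0,0],[0,0,0],[0,0,0]],"claw":[55,60,64,66,66,66,66,66,66,66]}' 40;python3 - <<'E'
from h import *
snap('top','t15.png'); rackT('t15.png');plan(429,358.7,200,160.8)
E
```

```text
time: 55.35
tool_pos: [498.0, 248.2, 62.6]
tcp_rot: [-180.0, 0.0, 94.9]
ft_force: [-0.3, -0.7, -0.6]
finger_gap: 51.7
time: 56.35
tool_pos: [500.5, 249.3, 218.6]
tcp_rot: [179.5, -0.1, 94.9]
ft_force: [0.3, 1.1, -0.1]
finger_gap: 65.7
rot rv [ 0.   0.  -1.2]
 delta if rot first [102.5  80.6  15.6]
delta [115.4 -60.8  15.5] len 131.37526954708372 t 56.4 q [21.2  1.1 93.6  0.  85.  16.3]
```

View pics/t15.png

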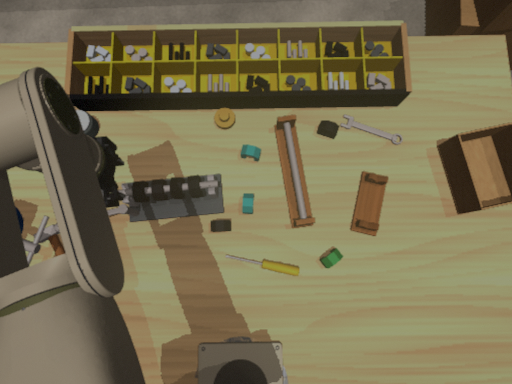

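```bash
python3 -m creep '{"translation":[[0,0,0],[0,0,0],[0,0,0],[0,0,0],[0,0,0],[0,0,0],[0,0,0],[0,0,0],[0,0,0],[0,0,0]],"rotation":[[0,0,-0.08],[0,0,-0.13],[0,0,-0.145],[0,0,-0.145],[0,0,-0.145],[0,0,-0.145],[0,0,-0.145],[0,0,-0.12],[0,0,-0.09],[0,0,0]],"claw":[60,60,60,60,60,60,60,60,60,60]}' 20; python3 - <<'E'
from h import *
T=Cam('t5.png');S=Cam('s5.png')
a=blob(T,(82,208,97,222),dark(T,55)); b=blob(S,(242,365,260,383),dark(S,55))
print(a[0],a[1],b[0],b[1],tri(T,a[0],S,b[0]))
T=Cam('t8.png')
a=blob(T,(82,208,97,222),dark(T,55)); print(a[0])
plan(429.7,358.7,180,160.8)
E
```

```text
time: 57.4
tool_pos: [497.1, 247.9, 210.8]
tcp_rot: [-179.9, -0.1, 160.6]
ft_force: [0.4, -0.4, 0.3]
finger_gap: 60.1
[ 89.8 215.1] [ 85 212  11   7  53] [250.6 379.9] [246 377  10   6  36] (array([434.2, 360.6, 118.5]), np.float64(2.0371398298720447))
[ 89.5 215. ]
rot rv [-0. -0. -0.]
 delta if rot first [100.1  82.5  30.8]
delta [100.4  82.1  30.9] len 133.29674806255355 t 57.4 q [ 21.2   1.3  93.9  -0.   85.  -49.3]
```

```bash
python3 -m creep '{"translation":[[12,10,0],[22,18,5],[26,22,10],[22,18,10],[12,10,6],[5.5,4,0],[0,0,0],[0,0,0],[0,0,0],[0,0,0]],"rotation":[[0,0,0],[0,0,0],[0,0,0],[0,0,0],[0,0,0],[0,0,0],[0,0,0],[0,0,0],[0,0,0],[0,0,0]],"claw":[60,60,60,60,60,60,60,60,60,60]}' 20; python3 - <<'E'
from h import *
plan(430,359,118,160.8)
E
```

```text
time: 58.4
tool_pos: [432.4, 358.2, 182.0]
tcp_rot: [180.0, 0.0, 160.4]
ft_force: [-0.0, -0.0, 0.0]
finger_gap: 60.3
rot rv [ 0.  0. -0.]
 delta if rot first [ 2.6 -0.1 64. ]
delta [ 2.6 -0.1 64. ] len 64.0991129552479 t 58.4 q [ 34.4   3.1  95.1  -0.   81.8 -36. ]
```

```bash
python3 -m creep '{"translation":[[1.5,0,15],[0.6,0,25],[0,0,16],[0,0,5],[0,0,0],[0,0,0],[0,0,0],[0,0,0],[0,0,0],[0,0,0]],"rotation":[[0,0,0],[0,0,0],[0,0,0],[0,0,0],[0,0,0],[0,0,0],[0,0,0],[0,0,0],[0,0,0],[0,0,0]],"claw":[60,60,60,60,50,40,30,20,10,10]}' 20;python3 -m creep '{"translation":[[0,0,0],[0,0,0],[0,0,0]],"rotation":[[0,0,0],[0,0,0],[0,0,0]],"claw":[10,10,10]}' 30; python3 - <<'E'
from h import *
s=sense();R=Ro.from_euler('xyz',s['tcp_rot'],degrees=True)
h=np.array([449.4,283.3]);v=s['tool_pos'][:2]-h; print(np.degrees(np.arctan2(v[1],v[0])),np.hypot(*v))
a0=np.arctan2(v[1],v[0]); a=np.linspace(a0,np.radians(5),14); r=np.linspace(np.hypot(*v),76.3,14)
p=np.stack([h[0]+r*np.cos(a),h[1]+r*np.sin(a),0*a],1)
print(p[-1]); print(R.inv().apply(np.diff(p,axis=0)))
E
```

```text
time: 59.4
tool_pos: [430.6, 359.2, 121.7]
tcp_rot: [180.0, 0.1, 160.5]
ft_force: [2.4, -5.2, 6.7]
finger_gap: 15.2
time: 59.7
tool_pos: [430.6, 359.2, 121.7]
tcp_rot: [180.0, 0.1, 160.5]
ft_force: [1.4, -5.5, 4.3]
finger_gap: 14.9
103.90505383327806 78.17891430339141
[525.4 289.9   0. ]
[[ -9.1   5.    0. ]
 [ -9.6   3.7   0. ]
 [-10.    2.4   0. ]
 [-10.3   1.1   0. ]
 [-10.3  -0.3   0. ]
 [-10.1  -1.6   0. ]
 [ -9.8  -3.    0. ]
 [ -9.3  -4.2   0. ]
 [ -8.7  -5.4   0. ]
 [ -7.8  -6.5   0. ]
 [ -6.9  -7.5   0. ]
 [ -5.8  -8.3   0. ]
 [ -4.7  -9.    0. ]]
```

```bash
python3 -m creep '{"translation":[[-9,5,0],[-9.6,3.7,0],[-10,2.4,0],[-10.3,1.1,0],[-10.3,-0.3,0],[-10.1,-1.6,0],[-9.8,-3,0],[-9.3,-4.2,0],[0,0,0]],"rotation":[[0,0,0],[0,0,0],[0,0,0],[0,0,0],[0,0,0],[0,0,0],[0,0,0],[0,0,0],[0,0,0]],"claw":[10,10,10,10,10,10,10,10,10]}' 30;python3 -m creep '{"translation":[[-8.7,-5.4,0],[-7.8,-6.5,0],[-6.9,-7.5,0],[-5,-7,0],[0,0,0],[0,0,0]],"rotation":[[0,0,0],[0,0,0],[0,0,0],[0,0,0],[0,0,0],[0,0,0]],"claw":[10,10,10,10,10,10]}' 30
```

```text
time: 60.6
tool_pos: [499.8, 331.7, 120.7]
tcp_rot: [-179.3, -0.5, 160.4]
ft_force: [-33.3, -23.5, 29.2]
finger_gap: 12.2
time: 61.2
tool_pos: [511.2, 301.3, 119.6]
tcp_rot: [-179.3, -1.2, 160.6]
ft_force: [-58.7, -10.1, 36.3]
finger_gap: 10.3
```

```bash
python3 - <<'E'
from h import *
snap('side','s16.png');snap('top','t16.png');st()
import cv2
s=cv2.imread('pics/s16.png');t=cv2.imread('pics/t16.png')
cv2.imwrite('pics/s16c.png',cv2.resize(s[230:385,150:330],None,fx=3.3,fy=3.3,interpolation=2))
cv2.imwrite('pics/t16c.png',cv2.resize(t[120:240,70:240],None,fx=4.5,fy=4.5,interpolation=2))
E
```

```text
61.3 [511.1 301.4 119.6] [-179.3   -1.2  160.6] [-58.1 -10.3  36.3] 10.4
```

View pics/s16c.png

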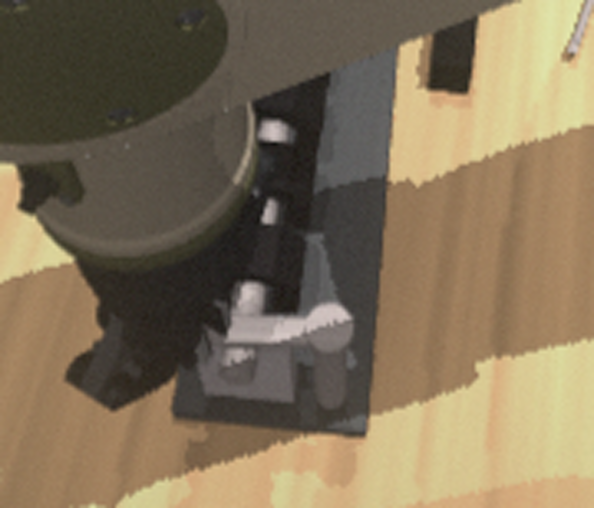

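View pics/t16c.png

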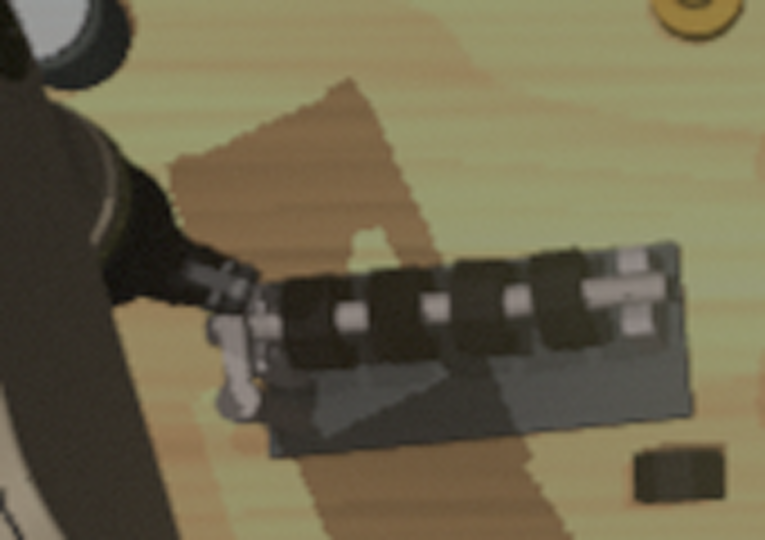

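```bash
python3 -m creep '{"translation":[[5.8,-2,0],[5.8,-2,0],[0,0,0],[0,0,0]],"rotation":[[0,0,0],[0,0,0],[0,0,0],[0,0,0]],"claw":[10,10,14,14]}' 20; python3 -m creep '{"translation":[[0,0,0],[0,0,0],[0,0,0],[0,0,0],[0,0,-20],[0,0,-35],[0,0,-10],[0,0,0],[0,0,0]],"rotation":[[0,0,0],[0,0,0],[0,0,0],[0,0,0],[0,0,0],[0,0,0],[0,0,0],[0,0,0],[0,0,0]],"claw":[20,40,60,60,60,60,60,60,60]}' 20; python3 - <<'E'
from h import *
snap('side','s17.png');snap('top','t17.png');st()
import cv2
s=cv2.imread('pics/s17.png');t=cv2.imread('pics/t17.png')
cv2.imwrite('pics/s17c.png',cv2.resize(s[230:385,150:330],None,fx=3.3,fy=3.3,interpolation=2))
cv2.imwrite('pics/t17c.png',cv2.resize(t[120:240,70:240],None,fx=4.5,fy=4.5,interpolation=2))
E
```

```text
time: 61.7
tool_pos: [510.5, 302.2, 120.7]
tcp_rot: [180.0, 0.0, 160.5]
ft_force: [-2.2, 0.1, -0.9]
finger_gap: 14.1
time: 62.6
tool_pos: [510.1, 301.8, 184.8]
tcp_rot: [-180.0, -0.0, 160.5]
ft_force: [-0.7, -0.4, -0.8]
finger_gap: 60.4
62.7 [509.4 301.5 183.7] [-179.9   -0.1  160.5] [0.3 0.6 0.8] 60.1
```

View pics/s17c.png

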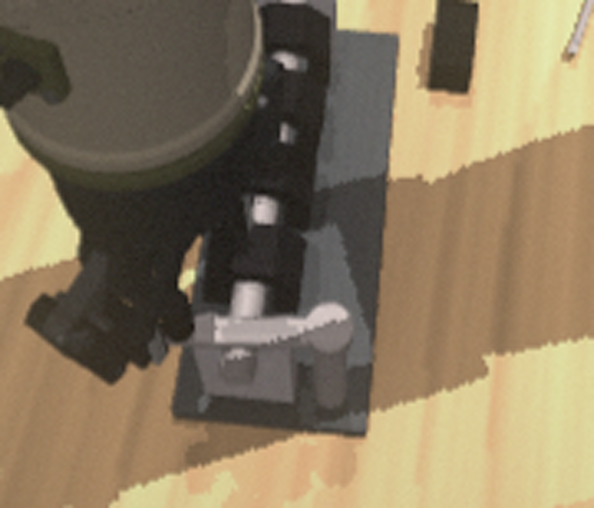

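View pics/t17c.png

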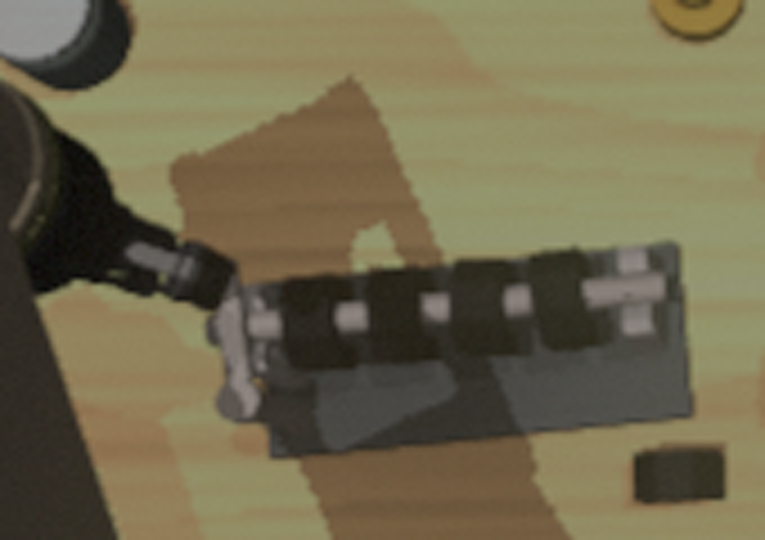

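```bash
python3 - <<'E'
from h import *
T=Cam('t17.png');S=Cam('s17.png')
f=lambda x,y:(x/4.5+70,y/4.5+120); g=lambda x,y:(x/3.3+150,y/3.3+230)
a=T.on(f(238,402),110);b=T.on(f(232,300),110); print(a,b,np.degrees(np.arctan2(b[1]-a[1],b[0]-a[0])))
a=S.on(g(328,328),110);b=S.on(g(200,331),110); print(a,b,np.degrees(np.arctan2(b[1]-a[1],b[0]-a[0])))
plan(523,310,200,160.8)
E
```

```text
[449.3 282.9 110. ] [506.4 288.8 110. ] 5.8970172682757465
[449.9 284.4 110. ] [512.6 297.5 110. ] 11.770927805367888
rot rv [-0. -0. -0.]
 delta if rot first [-10.   12.5 -16.3]
delta [ -9.9  12.5 -16.4] len 22.889827255644928 t 62.7 q [ 25.7   7.9  89.8  -0.   82.5 -44.8]
```

```bash
python3 -m creep '{"translation":[[0,0,-10],[0,0,-5],[0,0,0],[0,0,0],[0,0,0],[0,0,0]],"rotation":[[0,0,-0.08],[0,0,-0.12],[0,0,-0.13],[0,0,-0.1],[0,0,0],[0,0,0]],"claw":[60,60,60,60,60,60]}' 20; python3 - <<'E'
from h import *
plan(525,297,118,185)
E
```

```text
time: 63.3
tool_pos: [509.7, 301.7, 199.3]
tcp_rot: [-180.0, -0.1, -175.1]
ft_force: [-0.5, -0.2, -0.1]
finger_gap: 60.1
rot rv [-0. -0. -0.]
 delta if rot first [-14.8  -6.   81.3]
delta [-14.9  -6.   81.3] len 82.8912340698941 t 63.3 q [ 25.7   7.3  88.8  -0.   84.  -69.3]
```

```bash
python3 -m creep '{"translation":[[-7,-3,0],[-8,-3,0],[0,0,10],[0,0,0]],"rotation":[[0,0,0],[0,0,0],[0,0,0],[0,0,0]],"claw":[44,44,44,44]}' 20; python3 - <<'E'
from h import *
snap('side','s18.png');st()
import cv2
s=cv2.imread('pics/s18.png')
cv2.imwrite('pics/s18c.png',cv2.resize(s[230:385,150:330],None,fx=3.3,fy=3.3,interpolation=2))
E
```

```text
time: 63.7
tool_pos: [525.3, 296.7, 188.4]
tcp_rot: [-179.9, -0.2, -175.0]
ft_force: [0.0, -0.7, -0.5]
finger_gap: 44.0
63.75 [525.1 296.8 189. ] [-180.    -0.1 -174.9] [ 0.2 -0.1  0.3] 43.7
```

View pics/s18c.png

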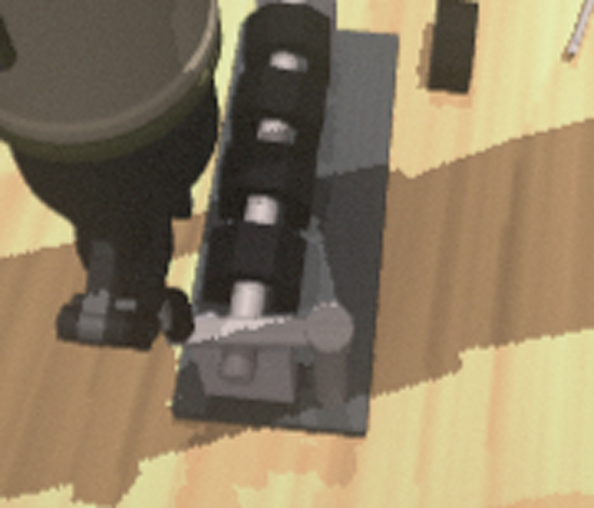

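```bash
python3 -m creep '{"translation":[[1,3,15],[0.5,0.5,25],[0,0,20],[0,0,8],[0,0,0],[0,0,0],[0,0,0],[0,0,0],[0,0,0],[0,0,0]],"rotation":[[0,0,0],[0,0,0],[0,0,0],[0,0,0],[0,0,0],[0,0,0],[0,0,0],[0,0,0],[0,0,0],[0,0,0]],"claw":[44,44,44,44,44,36,28,20,10,10]}' 20;python3 -m creep '{"translation":[[0,0,0],[0,0,0],[0,0,0]],"rotation":[[0,0,0],[0,0,0],[0,0,0]],"claw":[10,10,10]}' 30
```

```text
time: 64.75
tool_pos: [524.8, 300.9, 123.9]
tcp_rot: [180.0, 0.1, -174.9]
ft_force: [0.6, -1.3, 6.3]
finger_gap: 15.4
time: 65.05
tool_pos: [524.8, 300.9, 123.9]
tcp_rot: [180.0, 0.1, -174.9]
ft_force: [0.2, -0.6, 5.9]
finger_gap: 14.8
```

```bash
python3 -m creep '{"translation":[[0,-2,0],[0,-2,0],[0,-2,0],[0,0,0],[0,0,0]],"rotation":[[0,0,0],[0,0,0],[0,0,0],[0,0,0],[0,0,0]],"claw":[10,10,10,10,10]}' 30;python3 -m creep '{"translation":[[0,-1.5,0],[0,-1.5,0],[0,0,0],[0,0,0]],"rotation":[[0,0,0],[0,0,0],[0,0,0],[0,0,0]],"claw":[10,10,10,10]}' 30
```

```text
time: 65.55
tool_pos: [526.0, 295.6, 123.9]
tcp_rot: [179.9, 0.2, -174.9]
ft_force: [4.0, 3.4, 3.4]
finger_gap: 14.6
time: 65.95
tool_pos: [526.7, 292.8, 124.0]
tcp_rot: [179.9, 0.3, -174.9]
ft_force: [6.0, 4.3, 2.3]
finger_gap: 14.5
```

```bash
python3 -m creep '{"translation":[[-1,-1.5,0],[0,-1.5,0],[0,0,0],[0,0,0]],"rotation":[[0,0,0],[0,0,0],[0,0,0],[0,0,0]],"claw":[10,10,10,10]}' 30;python3 -m creep '{"translation":[[0,-1.5,0],[0,0,0],[0,0,0]],"rotation":[[0,0,0],[0,0,0],[0,0,0]],"claw":[10,10,10]}' 30
```

```text
time: 66.35
tool_pos: [527.5, 290.2, 123.9]
tcp_rot: [179.8, 0.2, -174.9]
ft_force: [3.9, 6.9, 2.6]
finger_gap: 14.8
time: 66.65
tool_pos: [527.5, 290.1, 124.0]
tcp_rot: [179.7, 0.2, -174.9]
ft_force: [5.3, 12.7, 1.1]
finger_gap: 14.9
```

Stop contact (y no longer moves, force rises). Confirm with a bit more push, then relax and release.

```bash
python3 -m creep '{"translation":[[0,-2,0],[0,0,0],[0,0,0]],"rotation":[[0,0,0],[0,0,0],[0,0,0]],"claw":[10,10,10]}' 30; python3 -m creep '{"translation":[[0,2,0],[0,1,0],[0,0,0],[0,0,0],[0,0,0],[0,0,0],[0,0,-10],[0,0,-30],[0,0,-40],[0,0,-10]],"rotation":[[0,0,0],[0,0,0],[0,0,0],[0,0,0],[0,0,0],[0,0,0],[0,0,0],[0,0,0],[0,0,0],[0,0,0]],"claw":[10,10,20,30,40,40,40,40,40,40]}' 20
```

```text
time: 66.95
tool_pos: [527.5, 289.9, 124.0]
tcp_rot: [179.6, 0.3, -174.8]
ft_force: [4.8, 20.0, -1.0]
finger_gap: 14.9
time: 67.95
tool_pos: [528.3, 289.2, 219.0]
tcp_rot: [179.9, 0.4, -174.9]
ft_force: [0.5, 0.6, 1.7]
finger_gap: 39.8
```

Now move the arm out of view (to about y = -280) and check everything.

```bash
python3 -m creep '{"translation":[[2,-20,-5],[4,-40,-5],[5,-48,0],[5,-48,0],[5,-48,0],[5,-48,0],[5,-48,0],[5,-48,0],[5,-48,0],[5,-48,0]],"rotation":[[0,0,0],[0,0,0],[0,0,0],[0,0,0],[0,0,0],[0,0,0],[0,0,0],[0,0,0],[0,0,0],[0,0,0]],"claw":[40,40,40,40,40,40,40,40,40,40]}' 20;python3 -m creep '{"translation":[[5,-48,0],[5,-40,0],[5,-30,0],[0,-15,0],[0,0,0],[0,0,0]],"rotation":[[0,0,0],[0,0,0],[0,0,0],[0,0,0],[0,0,0],[0,0,0]],"claw":[40,40,40,40,40,40]}' 20;python3 - <<'E'
from h import *
snap('side','s20.png');snap('top','t20.png');st()
import cv2
s=cv2.imread('pics/s20.png');t=cv2.imread('pics/t20.png')
cv2.imwrite('pics/s20c.png',cv2.resize(s[200:385,180:310],None,fx=3.2,fy=3.2,interpolation=2))
cv2.imwrite('pics/t20c.png',cv2.resize(t[165:225,80:230],None,fx=5.2,fy=5.2,interpolation=2))
E
```

```text
time: 68.95
tool_pos: [519.4, -160.1, 223.2]
tcp_rot: [-180.0, 0.0, -174.9]
ft_force: [-0.0, 0.7, 0.2]
finger_gap: 40.3
time: 69.55
tool_pos: [516.9, -291.0, 222.6]
tcp_rot: [180.0, -0.0, -174.9]
ft_force: [0.6, -0.0, -0.3]
finger_gap: 40.0
69.65 [ 517.  -290.3  222.6] [ 180.     0.  -174.8] [ 0.2 -0.7 -0.1] 40.1
```

View pics/s20c.png

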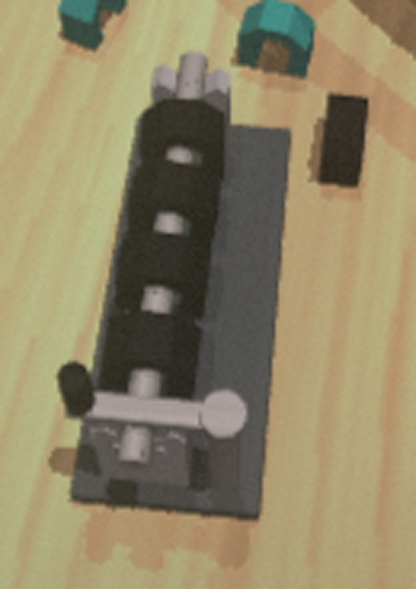

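View pics/t20c.png

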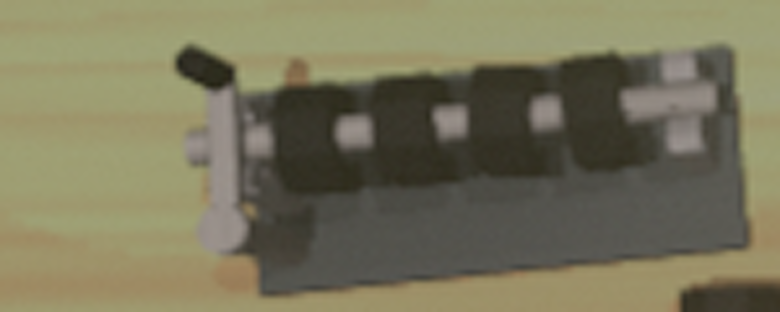

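View pics/t20.png

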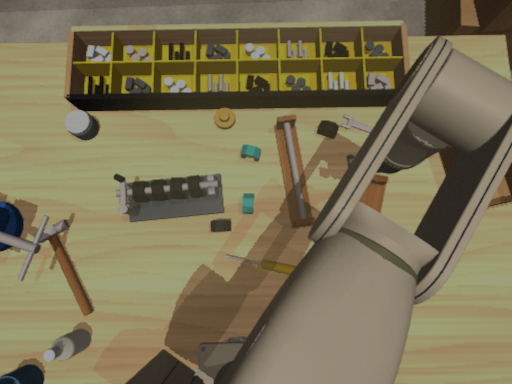

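```bash
python3 - <<'E'
from h import *
T=Cam('t20.png');S=Cam('s20.png')
f=lambda x,y:(x/5.2+80,y/5.2+165); g=lambda x,y:(x/3.2+180,y/3.2+200)
A,r1=tri(T,f(188,147),S,g(136,450));B,r2=tri(T,f(717,98),S,g(195,60)); print(A,r1,B,r2,(A+B)/2)
print(T.on(f(188,147),90),T.on(f(717,98),90))
print('shaft end - V out, far', T.on(f(697,60),96), 'top')
u=np.array([-np.sin(np.radians(4.9)),np.cos(np.radians(4.9))])
p=np.array([449.6,283.5]); R=np.array([[u[1],u[0]],[-u[0],u[1]]]); o=p-R@np.array([-45,110]); print('origin by post',o,'own mid',R.T@(((A+B)/2)[:2]-o))
k1=blob(T,(108,168,126,186),dark(T,55));k2=blob(S,(195,308,212,334),dark(S,55));K,r=tri(T,k1[0],S,k2[0]); v=K[:2]-p; print('knob',K,r,np.hypot(*v),np.degrees(np.arctan2(v[1],v[0]))-4.9)
E
```

```text
[491.5 306.4  97.8] 0.777996796210716 [514.3  50.   84.9] 0.7073854962512328 [502.9 178.2  91.3]
[493.1 309.5  90. ] [513.7  49.4  90. ]
shaft end - V out, far [531.7  58.6  96. ] top
origin by post [503.8 177.7] own mid [-0.9  0.5]
knob [524.7 292.5 120.6] 4.120060403630198 75.59080527391262 1.9229266180173523
```

```bash
python3 - <<'E'
from h import *
import cv2
T=Cam('t20.png');S=Cam('s20.png')
t=cv2.cvtColor(T.im,cv2.COLOR_RGB2BGR);s=cv2.cvtColor(S.im,cv2.COLOR_RGB2BGR)
cv2.imwrite('pics/k1.png',cv2.resize(t[170:217,105:140],None,fx=12,fy=12,interpolation=2))
cv2.imwrite('pics/k2.png',cv2.resize(s[305:360,190:265],None,fx=10,fy=10,interpolation=2))
E
```

```text
(no output)
```

View pics/k1.png

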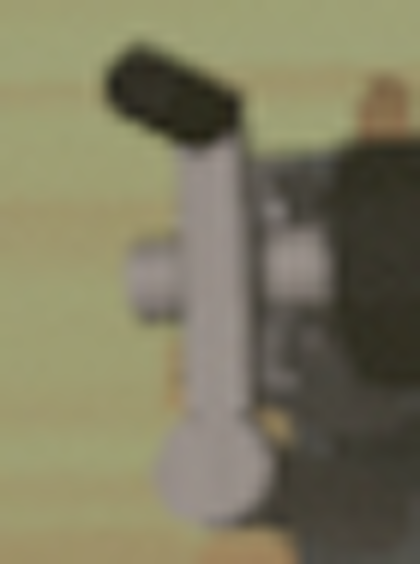

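View pics/k2.png

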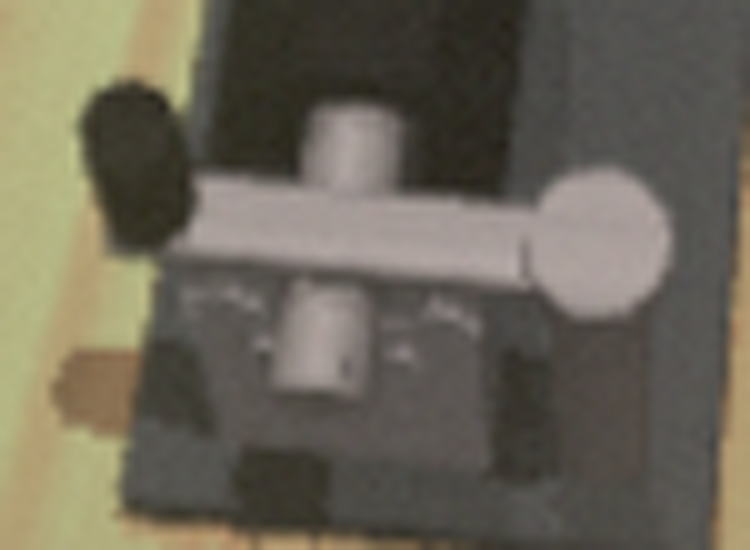

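```bash
python3 - <<'E'
from h import *
T=Cam('t20.png');S=Cam('s20.png')
f=lambda x,y:(x/12+105,y/12+170); g=lambda x,y:(x/10+190,y/10+305)
def ang(c,p,q,z): a=c.on(p,z);b=c.on(q,z);return a[:2],b[:2],np.degrees(np.arctan2(b[1]-a[1],b[0]-a[0]))
print('arm top',ang(T,f(218,400),f(210,150),110)); print('post->arm',ang(T,f(215,468),f(210,150),110))
print('side far edge',ang(S,g(530,210),g(195,175),110)); print('side near edge bottom',ang(S,g(530,288),g(165,262),102))
print('plate near edge side',ang(S,g(720,560),g(125,512),12))
# plate short edge right/left, top view z=12
h=lambda x,y:(x/5.2+80,y/5.2+165)
print('plate right edge',ang(T,h(748,245),h(733,47),12)); print('long',ang(T,h(262,295),h(748,245),12))
E
```

```text
arm top (array([464.3, 282.9]), array([517. , 286.9]), np.float64(4.367426538411007))
post->arm (array([450.1, 282.9]), array([517. , 286.9]), np.float64(3.4537423278168755))
side far edge (array([461.4, 280.8]), array([517.7, 285.3]), np.float64(4.5045230862028305))
side near edge bottom (array([459.6, 290.7]), array([520.4, 297.6]), np.float64(6.432485517670256))
plate near edge side (array([423.9, 302.9]), array([532.5, 314.4]), np.float64(6.080472897653583))
plate right edge (array([449.2,  41.3]), array([555.9,  49.4]), np.float64(4.3220762183446695))
long (array([426.3, 297.3]), array([449.2,  41.3]), np.float64(-84.90776792870417))
```

```bash
python3 - <<'E'
from h import *
print(hand_in()); st()
E
```

```text
the job is handed in; nothing more can be done
None
the job is handed in; nothing more can be done
```

The job is handed in at about 70 s. The keeper was swung to its open stop, and the shaft was seated in both V-blocks. All four C-shaped spacers on the rail were hung on the shaft, and the keeper was swung back to its shut stop. The collars and the green and turquoise look-alikes were never approached.

**Last checks**
- **Shaft:** its middle measured about 0.5–2 mm from the middle of the stand, though block-edge readings right after seating put it up to 4 mm off.
- **Spacers:** the final pictures show all four hanging astride the shaft between the blocks, with the rail empty.
- **Keeper:** the arm points at about 4.4° in both views and the stand's yaw reads about 4.3–5.1°, so it is shut. The stop also pushed back with about 20 N while the arm no longer moved.

**What went wrong or disagreed**
- On the way back the knob slipped to the edge of the pads. The fingers then pushed on it with about 70 N at the wrist (the limit is 120 N). I backed off, regrasped and finished the swing. Whether that contact counts against the 40 N rule for the arm or gripper body is uncertain. It was finger contact as far as I could see.
- The camera heights of the two shaft ends disagreed, at 98 mm and 85 mm. I put that down to picking the ends by eye, because the shaft was laid level and made firm contact on seating. I did not get a clean camera check that it is level.
- One knob reading gave the keeper at 1.9° open, but its two views disagreed by 4 mm, so I relied on the arm's direction and the stop contact.

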